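# Build a power-device stack and set its height gauge

## Task

Clear the steel setting block off the jig's round plate and stand it in the black tray. Then build one neat stack centred on the plate: the copper disc at the bottom, every white ceramic puck that is out on the bench on top of it, and last the thick grey end disc. Finally roll the gauge's thumbwheel with a fingertip until the steel pointer is level with the top face of the stack; do not push the pointer itself, and leave the other things on the bench where they are.

Things in the scene. Friction and masses are not known exactly. Their poses are not given: they have to be found in the camera images.
- jig: fixed aluminium base 130 (x) x 320 (y) x 20 mm; origin at table level under the centre of the round steel plate; along its own +y lie: the plate (y 0), the gauge column (y 118 mm, 22 x 14 mm, top at height 130 mm), the thumbwheel housing (y 177 to 233 mm, 90 mm long in x, top at height 45 mm). Its x axis points roughly away from the robot
- plate (a point): centre of the top face of the round steel plate (110 mm across, top at height 26 mm) on the jig; axes as the jig's
- wheel (a joint): thumbwheel angle, rad, range 0 to 6.6; has light drag and stays where it is left. Press lightly (5 to 10 N) on the rim from above with the closed fingertips and sweep: the rim's top moving along the jig's +x increases the value and raises the pointer by 15 mm per rad (0.63 mm per mm of rim travel); sweeping along -x lowers it
- wheel_top (a point): highest point of the thumbwheel's rim (height 53 mm), fixed on the jig; axes as the jig's. The steel wheel is 48 mm across and 14 mm wide, its axle level along the jig's y, in a slot 42 mm long (x) and 18 mm wide (y); only the top 8 mm of the rim stands above the housing
- pointer_tip (a point): upper edge of the flat steel pointer's free end, which points from the gauge column at the stack and ends 52 mm from the plate's axis; height 30 mm + 15 mm per rad of the wheel
- tray: fixed open black tray 130 x 130 mm, walls 22 mm high and 5 mm thick, floor 5 mm; origin at the centre of its underside
- block: steel setting block, upright cylinder 44 mm across, 40 mm tall; origin at the centre of its underside; starts on the plate
- spreader: plain copper disc 68 mm across, 10 mm thick; origin at its centre
- puck1: white ceramic puck (one of 2 to 4 alike; may be absent), disc 60 mm across, 14 mm thick with thin steel faces; either face may be up; origin at its centre
- puck2: white ceramic puck (one of 2 to 4 alike; may be absent), disc 60 mm across, 14 mm thick with thin steel faces; either face may be up; origin at its centre
- puck3: white ceramic puck (one of 2 to 4 alike; may be absent), disc 60 mm across, 14 mm thick with thin steel faces; either face may be up; origin at its centre
- puck4: white ceramic puck (one of 2 to 4 alike; may be absent), disc 60 mm across, 14 mm thick with thin steel faces; either face may be up; origin at its centre
- cap: end insulator: plain grey plastic disc, 56 mm across, 16 mm thick (the thickest and smallest disc); either face may be up; origin at its centre
- pointer: the gauge's carriage and pointer, sliding up and down the column, moved by the wheel; the blade is 10 mm wide and 3 mm thick
- tape: roll of brown tape, ring 64 mm across, 19 mm tall, 44 mm hole, lying flat; origin at the centre of its underside; it is not part of the stack
- screwdriver: screwdriver 170 mm long with red handle, lying flat
- jar: upright closed jar, 58 mm across, 75 mm tall, origin under its base
- samplebox: clear plastic box 90 x 60 x 22 mm
- filter: black module 110 x 70 x 30 mm

How it is judged:
By the outcome, as a careful person would: the job done as asked, in the order asked, and still so for the second after the job is handed in, with the robot touching nothing.
Of puck1, puck2, puck3, puck4 only 2 to 4 are there at a start; the rules pass over those that are not, and their reading is None.
At some moment in a run one of cap, block may be knocked a few centimetres aside while the robot is not near it.
It also fails if it takes over 210 s, if anything falls off the work surface, if the arm or the gripper's body presses on something with over 40 N, if the wrist force passes 120 N, or if a joint passes its speed limit or range.

## Robot

A 6-joint arm with a two-finger parallel gripper is mounted at the origin on the work surface. World frame = base frame: x ahead of the robot, y to its left, z up, the work surface at z = 0. Lengths are in m, angles in rad, forces in N, time in s.
With the tool pointing down it reaches from about 0.35 to 0.775 m from the base axis. Payload 7.3 kg.
Tool frame: the origin (TCP) lies between the finger pads; the fingertips stand 14 mm ahead of it and the grasp point (between the pads) lies 5 mm behind it; x points along the fingers, y is the direction in which the jaws open and shut, and the axes are right-handed (so a half turn about x gives the same grasp; the last joint's range is limited). The gripper opens to 92 mm and grips with 3 to 60 N. Pads are 19 mm wide; open, the fingers measure 130 mm over their backs; the gripper's body (75 mm by 190 mm) begins 47 mm behind the grasp point.
Start: joints at [1.168, 0.342, 1.524, -0, 1.275, -0.146], TCP at [0.133, 0.508, 0.241] pointing down, gripper open.
Joint ranges: [-2.53, 2.53], [-0.77, 2.02], [0.04, 2.7], [-1, 4.14], [0.28, 2.66], [-3.11, 3.11]. Speed limits (rad/s): [2.57, 2.57, 3.14, 3.14, 3.14, 3.14].

## Interface

Orientations are given as a unit quaternion [x, y, z, w].
In Python, from rig import * gives the robot as it stands.
- The arm moves only by the shell command python3 -m handwheel 'ROWS' [FORCE]. ROWS is JSON, a list that holds one entry, the list of rows, each a list of 7 numbers: the closure, from 0 (fully open) to 1 (shut), then the shift along the tool's x, y, z in m, then the turn, a rotation vector about the tool's x, y, z in rad. In form: [[[gripper, tx, ty, tz, wx, wy, wz], ...]]. A call has 1 to 12 rows; each row is the pose to reach, as a shift and turn from the pose commanded when the call began, along the tool's axes at that moment; what a row does not reach only later rows make up. A row lasts 1/12 s, in which the tool goes at most 41.7 mm and 7.16 degrees, less where a joint would pass 70% of its speed; a pose out of reach is approached as far as the arm can. A call with a gripper value outside its range is refused whole. The fingers move at their own pace and stop on an object; FORCE is the grip in N (left out, the last holds). Time passes only in rows, so rows that repeat a pose let the fingers close. It gives the time, the measured TCP pose, the force and the opening at its end, in the units of the state.
- get_obs(): the state, without advancing time (a new reading comes with each control period).
- capture(name): name is "scene" or "top"; returns the picture (400x640x3 uint8, red, green, blue); there is no depth.
- camera_model(name): a dict with "fovy" (degrees; the focal length in pixels is half the picture's height over the tangent of half this angle, whatever the lens; pixels are square), "cx", "cy" (the principal point, pixels), "eye" and "attitude" of the camera in the world. Camera axes: x right, y down, z forward; pixel columns grow to the right and rows downward; lengths in m; the calibration is good to about 2 mm. A picture is of the moment at which its call begins. camera_model takes no time and is no camera call.
- sign_off(): hands the job in, once; it reports no verdict.
The state is a dict: "time": time; "qpos": joint angles; "joint_vel": joint speeds; "joint_torque": joint torques, N m; "eef_pos": TCP position; "eef_rot": TCP orientation; "ft_force": force on the tool from outside, world axes, zero at the start; "ft_torque": the same for the moment, N m; "grip_width": opening from 0.0 (shut) to 1.0 (fully open).
Only numpy, scipy, OpenCV 4.12 (cv2) and the standard library are available. Lean on these libraries where they do the work, as an engineer would, in place of code of your own. Each camera call takes 0.05 s, during which the arm holds its last target. There are 200 camera calls.

## Working session

There is one attempt and no reset: what is moved stays moved. The work goes in short steps, Python scripts to look and compute and a shell command to move; the robot and the scene stay as the last step left them, time stands still between calls to the robot, and variables do not carry over. Pictures are saved under pics/ and viewed, about 12 in all and at most 16, crops included, and the job is handed in when it is done.

```bash
ls; mkdir -p pics
python3 - <<'E'
from rig import *
import cv2
for n in ("scene","top"):
    print(n,camera_model(n)); cv2.imwrite(f"pics/{n}0.png",capture(n)[:,:,::-1])
o=get_obs(); print(o)
E
```

```text
pics
scene {'fovy': 50.27518502177632, 'cx': 315.58838598718563, 'cy': 199.8114632471833, 'eye': array([1.01546503, 0.25581636, 1.0288113 ]), 'attitude': array([ 0.51148665,  0.81588033, -0.22652077, -0.14631828])}
top {'fovy': 51.49123618377501, 'cx': 317.4208176373551, 'cy': 201.4285376497645, 'eye': array([ 0.40837035, -0.0179696 ,  1.1747087 ]), 'attitude': array([-0.6995852 ,  0.71303411, -0.02426306,  0.03967633])}
{'time': 0.1, 'qpos': array([ 1.16799504e+00,  3.42636603e-01,  1.52486164e+00, -1.24432928e-05,
        1.27539280e+00, -1.45970979e-01]), 'joint_vel': array([-0.00057213, -0.00171646, -0.00062601,  0.00029544,  0.00192831,
       -0.00025519]), 'joint_torque': array([ 3.03854620e-03, -4.31999052e+01, -2.44696641e+01,  7.20078265e-02,
        5.25800907e-02, -3.03354909e-05]), 'eef_pos': array([0.13320063, 0.50749499, 0.24014387]), 'eef_rot': array([ 0.09010956,  0.70140488, -0.09099559,  0.70116422]), 'ft_force': array([ 0.55523868,  0.18861248, -1.27412518]), 'ft_torque': array([-0.02689091,  0.05091298, -0.00386383]), 'grip_width': 1.0000442288789395}
```

View pics/scene0.png

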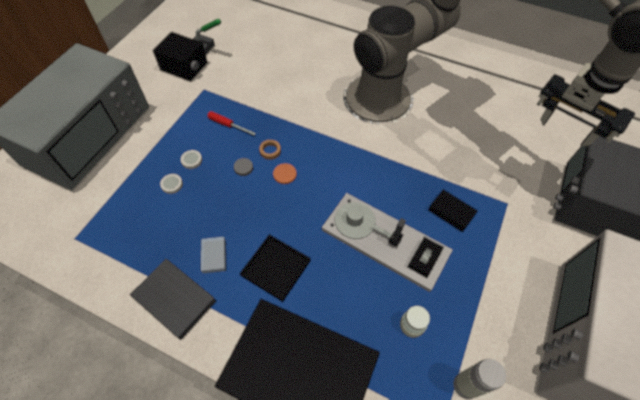

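View pics/top0.png

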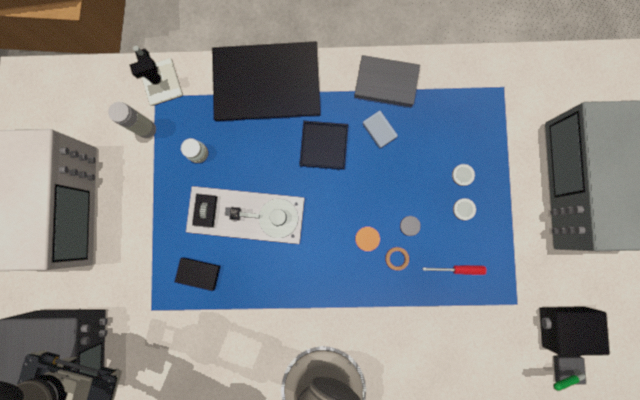

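The top view shows the jig with plate and block at about (278,217), and the tray at (325,145). The copper disc is at (367,239), the cap at (410,226), the tape at (398,259), and two pucks at (464,175) and (465,209). Next I'll measure these.

```bash
cat > h.py <<'E'
import numpy as np, cv2
from scipy.spatial.transform import Rotation as R
from rig import *
def ray(n,px):
    m=camera_model(n); f=200/np.tan(np.radians(m["fovy"]/2)); px=np.atleast_2d(px).astype(float)
    d=np.c_[(px[:,0]-m["cx"])/f,(px[:,1]-m["cy"])/f,np.ones(len(px))]
    return m["eye"],R.from_quat(m["attitude"]).apply(d)
def plane(n,px,z):
    e,d=ray(n,px); return e+d*((z-e[2])/d[:,2:])
def proj(n,P):
    m=camera_model(n); f=200/np.tan(np.radians(m["fovy"]/2))
    p=R.from_quat(m["attitude"]).inv().apply(np.atleast_2d(P)-m["eye"])
    return np.c_[f*p[:,0]/p[:,2]+m["cx"],f*p[:,1]/p[:,2]+m["cy"]]
def blobs(mask,amin=60,amax=1e5):
    n,l,s,c=cv2.connectedComponentsWithStats(mask.astype(np.uint8))
    return [(c[i],s[i,4],s[i,:4]) for i in range(1,n) if amin<s[i,4]<amax]
E
python3 - <<'E'
from h import *
print("base->top px",proj("top",[[0,0,0]]),proj("scene",[[0,0,0]]))
for n in ("top","scene"):
    im=capture(n); hsv=cv2.cvtColor(im,cv2.COLOR_RGB2HSV); H,S,V=[hsv[...,i].astype(int) for i in range(3)]
    blue=(H>100)&(H<130)&(S>120)
    notb=~blue
    hull=cv2.morphologyEx(blue.astype(np.uint8),cv2.MORPH_CLOSE,np.ones((3,3)))
    cs,_=cv2.findContours(blue.astype(np.uint8),cv2.RETR_EXTERNAL,cv2.CHAIN_APPROX_NONE)
    c=max(cs,key=cv2.contourArea); m=np.zeros(blue.shape,np.uint8); cv2.fillPoly(m,[cv2.convexHull(c)],1)
    for c,a,b in blobs((m>0)&notb,40):
        rgb=np.median(im[b[1]+b[3]//2-2:b[1]+b[3]//2+3,b[0]+b[2]//2-2:b[0]+b[2]//2+3].reshape(-1,3),0)
        print(n,c.round(1),a,b,rgb,plane(n,c,.007)[0].round(4))
im=capture("top")[:,:,::-1]
cv2.imwrite("pics/c1.png",cv2.resize(im[180:250,180:310],None,fx=6,fy=6,interpolation=cv2.INTER_CUBIC))
im=capture("scene")[:,:,::-1]
cv2.imwrite("pics/c2.png",cv2.resize(im[185:295,315:460],None,fx=5,fy=5,interpolation=cv2.INTER_CUBIC))
E
```

```text
base->top px [[323.27031998 389.14493458]] [[376.79969984  96.76595803]]
top [388.3  96.4] 775 [343  90  74  17] [89. 89. 90.] [ 0.8145 -0.2034  0.007 ]
top [265.7 105.1] 2581 [213  92 112  29] [46. 44. 49.] [0.7976 0.1513 0.007 ]
top [379.6 128.8] 748 [363 110  35  38] [166. 172. 179.] [ 0.7196 -0.1753  0.007 ]
top [323.6 144.5] 1979 [300 121  48  48] [56. 56. 64.] [ 0.6778 -0.014   0.007 ]
top [193.9 150. ] 531 [180 138  29  25] [211. 211. 208.] [0.6702 0.3596 0.007 ]
top [463.3 174.4] 430 [452 163  24  23] [189. 191. 183.] [ 0.5827 -0.4064  0.007 ]
top [153.  194.5] 48 [153 171   1  48] [125. 136. 166.] [0.5439 0.4761 0.007 ]
top [245.  214.6] 5513 [185 186 120  59] [172. 175. 167.] [0.4812 0.2122 0.007 ]
top [464.3 208.9] 443 [453 198  24  23] [191. 192. 184.] [ 0.4853 -0.4045  0.007 ]
top [409.9 225.4] 352 [400 215  21  21] [152. 148. 147.] [ 0.4419 -0.2512  0.007 ]
top [367.3 238.5] 540 [355 226  26  26] [209. 154. 101.] [ 0.4075 -0.1311  0.007 ]
top [397.  258.3] 335 [385 246  25  25] [ 56. 105. 166.] [ 0.3512 -0.212   0.007 ]
top [196.8 273.7] 998 [175 258  45  32] [44. 42. 4
[... 570 characters left out ...]
 [177. 106.  69.] [ 0.4106 -0.1286  0.007 ]
scene [170.8 183. ] 405 [159 173  24  22] [154. 155. 144.] [ 0.5838 -0.4046  0.007 ]
scene [452.4 209.9] 928 [430 191  46  40] [21. 19. 20.] [0.3163 0.3481 0.007 ]
scene [387.8 240.9] 6037 [321 192 132 100] [127. 123. 117.] [0.4839 0.2205 0.007 ]
scene [212.6 254.3] 909 [200 236  26  38] [141. 145. 147.] [ 0.7194 -0.1759  0.007 ]
scene [275.2 267.3] 2374 [241 236  68  64] [24. 23. 24.] [ 0.68   -0.0125  0.007 ]
scene [181.4 283. ] 1221 [135 259 101  62] [72. 71. 69.] [ 0.8193 -0.2034  0.007 ]
scene [315.2 342.4] 4512 [247 300 142  99] [26. 25. 26.] [0.8037 0.1609 0.007 ]
scene [414.8 321. ] 791 [400 305  31  33] [205. 206. 191.] [0.655 0.354 0.007]
```

View pics/c1.png

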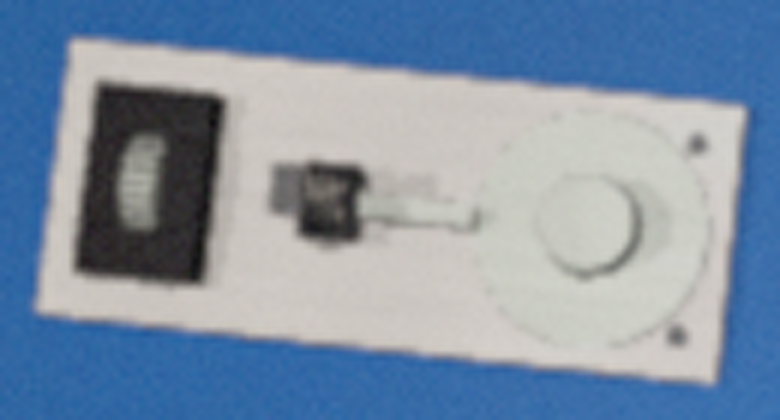

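View pics/c2.png

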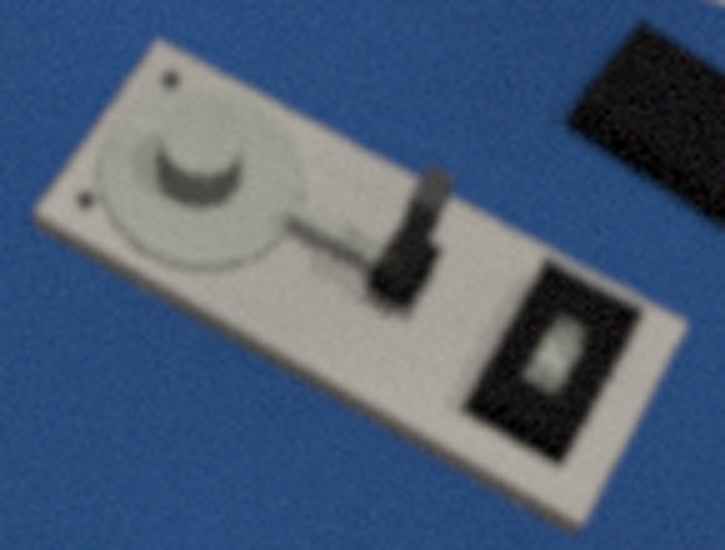

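Run:
```python
from h import *
pts={}
for n in ("top","scene"):
    im=np.mean([capture(n).astype(float) for _ in range(6)],0); im=cv2.GaussianBlur(im,(3,3),0)
    x,y,w,h=(185,186,121,60) if n=="top" else (321,192,133,101)
    sub=im[y:y+h,x:x+w]; g=sub[...,1]-sub[...,0]; blue=(sub[...,2]-sub[...,0])>35
    # jig outline on z=.02 (top) 
    c,_=cv2.findContours((~blue).astype(np.uint8),cv2.RETR_EXTERNAL,cv2.CHAIN_APPROX_NONE); c=max(c,key=cv2.contourArea)[:,0]+[x,y]
    P=plane(n,c,.02 if n=="top" else .012)[:,:2]
    r=cv2.minAreaRect(P.astype(np.float32)*1000); print(n,"jig rect mm",r)
    t=np.percentile(g[~blue],[5,25,50,75,95]).round(1); print("g pct",t)
    m=((g>2)&~blue).astype(np.uint8); m=cv2.morphologyEx(m,cv2.MORPH_OPEN,np.ones((3,3)))
    B=sorted(blobs(m,100),key=lambda b:-b[1])[:2]; print([(b[0]+[x,y],b[1],b[2]) for b in B])
    lab=cv2.connectedComponents(m)[1]; 
    k=max(range(1,lab.max()+1),key=lambda i:(lab==i).sum())
    c,_=cv2.findContours((lab==k).astype(np.uint8),cv2.RETR_EXTERNAL,cv2.CHAIN_APPROX_NONE); hu=cv2.convexHull(max(c,key=cv2.contourArea))[:,0]+[x,y]
    Q=plane(n,hu,.026)[:,:2]*1000; print("plate circ",cv2.minEnclosingCircle(Q.astype(np.float32)), cv2.fitEllipse(Q.astype(np.float32)))
    dk=((sub.max(-1)<75)).astype(np.uint8)
    for b in blobs(dk,60): print("dark",b[0]+[x,y],b[1],plane(n,b[0]+[x,y],.045)[0].round(4))
    cv2.imwrite(f"pics/g_{n}.png",cv2.resize(np.hstack([m*255,(dk*255)]),None,fx=3,fy=3))
a=cv2.imread("pics/g_top.png");b=cv2.imread("pics/g_scene.png");w=max(a.shape[1],b.shape[1])
cv2.imwrite("pics/g.png",np.vstack([cv2.copyMakeBorder(i,0,5,0,w-i.shape[1],0,value=(0,0,255)) for i in(a,b)]))
```

```text
top jig rect mm ((480.8126220703125, 210.2638397216797), (320.7038879394531, 130.54000854492188), 83.01359558105469)
g pct [-5.8 -5.4 -3.8  0.7  2. ]
[]Traceback (most recent call last):
  File "<stdin>", line 15, in <module>
ValueError: max() iterable argument is empty
```

Run:
```python
from h import *
for n in ("top","scene"):
    im=np.mean([capture(n).astype(float) for _ in range(6)],0); im=cv2.GaussianBlur(im,(3,3),0)
    x,y,w,h=(185,186,121,60) if n=="top" else (321,192,133,101)
    sub=im[y:y+h,x:x+w]; g=(sub[...,1]-sub[...,0])/sub[...,1]*170; blue=(sub[...,2]-sub[...,0])>20; blue=cv2.dilate(blue.astype(np.uint8),np.ones((5,5)))>0
    gl=g[~blue]; t=cv2.threshold(np.clip((gl+15)*8,0,255).astype(np.uint8),0,255,cv2.THRESH_OTSU)[0]/8-15; print(n,"thr",t,np.percentile(gl,[5,50,95]))
    if n=="scene":
        c,_=cv2.findContours(((sub[...,2]-sub[...,0])<35).astype(np.uint8),cv2.RETR_EXTERNAL,cv2.CHAIN_APPROX_NONE); c=max(c,key=cv2.contourArea)[:,0]+[x,y]
        print(cv2.minAreaRect((plane(n,c,.012)[:,:2]*1000).astype(np.float32)))
    m=((g>t)&~blue&(sub.max(-1)>75)).astype(np.uint8); m=cv2.morphologyEx(m,cv2.MORPH_OPEN,np.ones((5,5)))
    lab=cv2.connectedComponents(m)[1]; k=max(range(1,lab.max()+1),key=lambda i:(lab==i).sum())
    c,_=cv2.findContours((lab==k).astype(np.uint8),cv2.RETR_EXTERNAL,cv2.CHAIN_APPROX_NONE); hu=cv2.convexHull(max(c,key=cv2.contourArea))[:,0]+[x,y]
    Q=(plane(n,hu,.026)[:,:2]*1000).astype(np.float32); print("plate",cv2.minEnclosingCircle(Q), cv2.fitEllipse(Q))
    dk=((sub.max(-1)<75)).astype(np.uint8)
    for b in blobs(dk,60): print("dark",b[0]+[x,y],b[1],plane(n,b[0]+[x,y],.045)[0].round(4))
    cv2.imwrite(f"pics/g_{n}.png",cv2.resize(np.hstack([m*255,(lab==k).astype(np.uint8)*255,(dk*255)]),None,fx=2,fy=2))
a=cv2.imread("pics/g_top.png");b=cv2.imread("pics/g_scene.png");w=max(a.shape[1],b.shape[1])
cv2.imwrite("pics/g.png",np.vstack([cv2.copyMakeBorder(i,0,5,0,w-i.shape[1],0,value=(0,0,255)) for i in(a,b)]))
```

```text
top thr -2.75 [-11.88667956  -4.56582852   1.59862532]
plate ((482.4376220703125, 127.78237915039062), 72.95635223388672) ((469.6695251464844, 125.92973327636719), (112.15070343017578, 149.1387176513672), 12.26441478729248)
dark [204.97011952 210.20119522] 502 [0.4931 0.3152 0.045 ]
scene thr -2.875 [-14.55457971  -5.65996848   2.39237627]
((479.09246826171875, 213.07156372070312), (324.2293701171875, 149.23065185546875), 83.00169372558594)
plate ((472.4605712890625, 122.03596496582031), 58.67239761352539) ((473.6826477050781, 119.94441986083984), (111.01248931884766, 113.41529083251953), 170.42527770996094)
dark [443.3867121 207.0988075] 587 [0.3445 0.3204 0.045 ]
dark [396.28645833 235.09895833] 192 [0.4786 0.2356 0.045 ]
dark [424.95377504 257.16640986] 649 [0.5053 0.3215 0.045 ]
```

View pics/g.png

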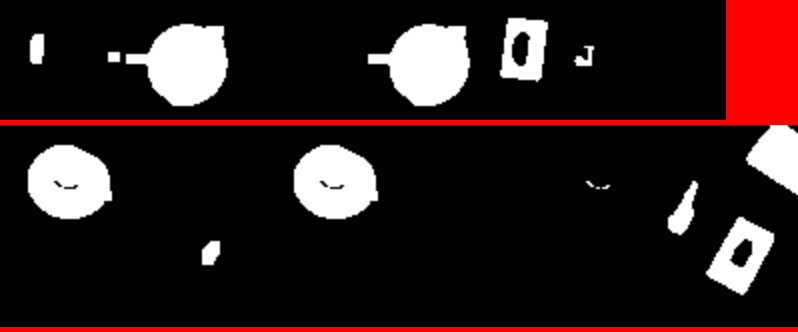

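```bash
cat >> h.py <<'E'
from scipy.optimize import least_squares
def circ(Q,r,c0):
    s=least_squares(lambda p:np.hypot(*(Q-p).T)-r,c0,loss="cauchy",f_scale=.0008); return s.x,np.median(np.abs(s.fun))
E
python3 - <<'E'
from h import *
for n in ("top","scene"):
    im=np.mean([capture(n).astype(float) for _ in range(6)],0); im=cv2.GaussianBlur(im,(3,3),0)
    x,y,w,h=(185,186,121,60) if n=="top" else (321,192,133,101)
    sub=cv2.resize(im[y:y+h,x:x+w],None,fx=4,fy=4,interpolation=cv2.INTER_CUBIC)
    g=(sub[...,1]-sub[...,0])/sub[...,1]*170; blue=(sub[...,2]-sub[...,0])>20
    m=((g>-2.5)&~blue).astype(np.uint8); m=cv2.morphologyEx(m,cv2.MORPH_OPEN,cv2.getStructuringElement(2,(29,29)))
    c,_=cv2.findContours(m,cv2.RETR_EXTERNAL,cv2.CHAIN_APPROX_NONE); c=max(c,key=cv2.contourArea)[:,0]
    u=(c+.5)/4-.5+[x,y]; print(n,len(u),circ(plane(n,u,.026)[:,:2],.055,[.47,.115]))
    gray=cv2.cvtColor(sub.clip(0,255).astype(np.uint8),cv2.COLOR_RGB2GRAY)
    k=plane(n,np.array([[277.8,217.3]]) if n=="top" else np.array([[355,214]]),.066)[0]; print("block rough",k)
# jig edges top view, refined rectangle
E
```

```text
top 481 (array([0.46946186, 0.11646147]), np.float64(0.0006783730123944981))
block rough [0.46858284 0.11233758 0.066     ]
scene 451 (array([0.4737082 , 0.11916719]), np.float64(0.0004336506542026858))
block rough [0.47942933 0.11856729 0.066     ]
```

```bash
R='[0,0,-0.291,0.427,1.313,0,0]'; python3 -m handwheel '[[[0,0,-0.03,0.04,0.12,0,0],[0,0,-0.055,0.08,0.24,0,0],[0,0,-0.08,0.12,0.36,0,0],[0,0,-0.11,0.16,0.48,0,0],[0,0,-0.135,0.2,0.6,0,0],[0,0,-0.16,0.235,0.72,0,0],[0,0,-0.19,0.275,0.84,0,0],[0,0,-0.215,0.315,0.96,0,0],[0,0,-0.24,0.355,1.08,0,0],[0,0,-0.265,0.39,1.2,0,0],[0,0,-0.291,0.427,1.313,0,0],[0,0,-0.291,0.427,1.313,0,0]]]' 15
python3 -m handwheel '[[[0,0,0,0,0,0,0],[0,0,0,0,0,0,0],[0,0,0,0,0,0,0]]]'
python3 - <<'E'
from h import *
o=get_obs(); print(o["eef_pos"],R.from_quat(o["eef_rot"]).as_matrix().round(4),o["qpos"])
cv2.imwrite("pics/s1.png",capture("scene")[:,:,::-1][100:330])
E
```

```text
time: 2.8
eef_pos: [0.4625, 0.1288, 0.241]
eef_rot: [0.502, 0.499, -0.501, 0.499]
ft_force: [0.7, 0.3, 0.9]
grip_width: 1.001
time: 3.05
eef_pos: [0.461, 0.1307, 0.2405]
eef_rot: [0.5, 0.5, -0.5, 0.5]
ft_force: [-0.7, -0.2, 0.8]
grip_width: 1.0
[0.46102982 0.1307357  0.2405157 ] [[-9.e-04  1.e+00  3.e-04]
 [ 4.e-04  3.e-04 -1.e+00]
 [-1.e+00 -9.e-04 -4.e-04]] [1.15887983e-01 2.58846040e-01 1.64381770e+00 5.23287496e-04
 1.23975946e+00 1.15384772e-01]
```

View pics/s1.png

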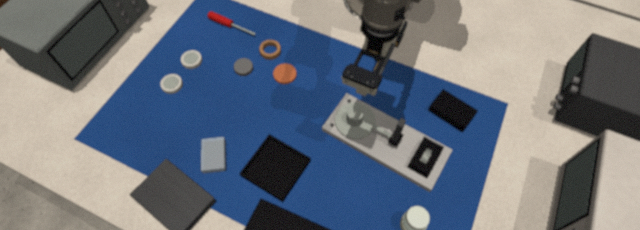

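```bash
python3 -m handwheel '[[[0,0,0.012,0.0145,0,0,0],[0,0.03,0.012,0.0145,0,0,0],[0,0.06,0.012,0.0145,0,0,0],[0,0.09,0.012,0.0145,0,0,0],[0,0.12,0.012,0.0145,0,0,0],[0,0.15,0.012,0.0145,0,0,0],[0,0.18,0.012,0.0145,0,0,0],[0,0.1935,0.012,0.0145,0,0,0],[0,0.1935,0.012,0.0145,0,0,0]]]' 25
python3 -m handwheel '[[[0.4,0,0,0,0,0,0],[0.4,0,0,0,0,0,0],[0.6,0,0,0,0,0,0],[0.6,0,0,0,0,0,0],[0.7,0,0,0,0,0,0],[0.7,0,0,0,0,0,0],[0.7,0,0,0,0,0,0],[0.7,0,0,0,0,0,0]]]'
python3 -c "
from h import *
print(get_obs()['eef_pos'],get_obs()['ft_force'])"
```

```text
time: 3.85
eef_pos: [0.4705, 0.1175, 0.0446]
eef_rot: [0.497, 0.502, -0.501, 0.499]
ft_force: [-0.6, 0.3, 0.5]
grip_width: 1.0
time: 4.52
eef_pos: [0.4733, 0.1161, 0.0474]
eef_rot: [0.5, 0.5, -0.5, 0.5]
ft_force: [0.4, -0.6, 3.1]
grip_width: 0.476
[0.47331856 0.11613946 0.04738204] [ 0.41781273 -0.62688472  3.14088585]
```

```bash
python3 -m handwheel '[[[0.7,-0.03,0,0,0,0,0],[0.7,-0.06,0,0,0,0,0],[0.7,-0.09,0,0,0,0,0],[0.7,-0.09,0.03,0.019,0,0,0],[0.7,-0.09,0.06,0.038,0,0,0],[0.7,-0.09,0.09,0.056,0,0,0],[0.7,-0.09,0.12,0.075,0,0,0],[0.7,-0.09,0.15,0.094,0,0,0],[0.7,-0.09,0.18,0.113,0,0,0],[0.7,-0.09,0.206,0.129,0,0,0],[0.7,-0.09,0.206,0.129,0,0,0],[0.7,-0.09,0.206,0.129,0,0,0]]]'
python3 -m handwheel '[[[0.7,0.03,0,0,0,0,0],[0.7,0.06,0,0,0,0,0],[0.7,0.085,0,0,0,0,0],[0.7,0.1,0,0,0,0,0],[0.7,0.105,0,0,0,0,0],[0.7,0.108,0,0,0,0,0],[0.7,0.108,0,0,0,0,0],[0.7,0.108,0,0,0,0,0]]]'
python3 -c "
from h import *
print(get_obs()['eef_pos'],get_obs()['ft_force'])"
```

```text
time: 5.52
eef_pos: [0.6796, -0.0138, 0.1351]
eef_rot: [-0.5, -0.501, 0.501, -0.499]
ft_force: [-1.1, 0.2, -3.9]
grip_width: 0.473
time: 6.18
eef_pos: [0.6802, -0.0124, 0.0307]
eef_rot: [0.5, 0.5, -0.499, 0.501]
ft_force: [0.1, 0.0, -3.1]
grip_width: 0.475
[ 0.68017189 -0.01240522  0.0306636 ] [ 0.05083164  0.04011492 -3.09708434]
```

```bash
python3 -m handwheel '[[[0.7,0.002,0,0,0,0,0],[0.7,0.0035,0,0,0,0,0],[0.7,0.0045,0,0,0,0,0],[0.7,0.0045,0,0,0,0,0]]]'
python3 -m handwheel '[[[0.35,0,0,0,0,0,0],[0.35,0,0,0,0,0,0],[0.35,0,0,0,0,0,0],[0.35,0,0,0,0,0,0],[0.35,-0.03,0,0,0,0,0],[0.35,-0.07,0,0,0,0,0],[0.2,-0.11,0,0,0,0,0],[0.2,-0.11,0,0,0,0,0],[0.2,-0.11,0,0,0,0,0]]]'
python3 - <<'E'
from h import *
print(get_obs()['eef_pos'])
a=capture("scene")[:,:,::-1];b=capture("top")[:,:,::-1]
cv2.imwrite("pics/s2.png",np.hstack([cv2.resize(a[100:300,230:370],None,fx=2.8,fy=2.8),cv2.resize(b[110:310,320:460],None,fx=2.8,fy=2.8)]))
E
```

```text
time: 6.52
eef_pos: [0.6801, -0.0126, 0.0264]
eef_rot: [0.5, 0.5, -0.499, 0.501]
ft_force: [-1.7, 0.9, 5.6]
grip_width: 0.477
time: 7.27
eef_pos: [0.6812, -0.0128, 0.1381]
eef_rot: [0.501, 0.498, -0.498, 0.502]
ft_force: [-0.5, -0.8, -0.6]
grip_width: 0.788
[ 0.68123261 -0.0128185   0.13807707]
```

View pics/s2.png

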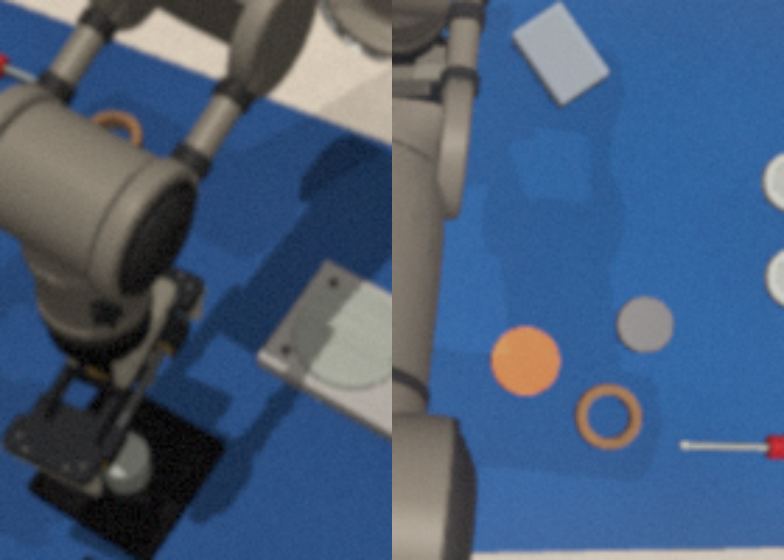

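```bash
python3 -m handwheel '[[[0.1,0,-0.034,0.015,0,0,0],[0.1,0,-0.068,0.03,0,0,0],[0.05,0,-0.102,0.044,0,0,0],[0.05,0,-0.136,0.059,0,0,0],[0.05,0,-0.17,0.073,0,0,0],[0.05,0,-0.204,0.088,0,0,0],[0.05,0,-0.238,0.103,0,0,0],[0.05,0,-0.272,0.117,0,0,0],[0.05,0,-0.272,0.117,0,0,0],[0.05,0,-0.272,0.117,0,0,0],[0.05,0,-0.272,0.117,0,0,0]]]'
python3 - <<'E'
from h import *
print(get_obs()['eef_pos'])
for n in ("top","scene"):
    im=np.mean([capture(n).astype(float) for _ in range(3)],0); im=cv2.GaussianBlur(im,(3,3),0)
    x,y,w,h=(185,186,121,60) if n=="top" else (321,192,133,101)
    sub=cv2.resize(im[y:y+h,x:x+w],None,fx=4,fy=4,interpolation=cv2.INTER_CUBIC)
    g=(sub[...,1]-sub[...,0])/sub[...,1]*170; blue=(sub[...,2]-sub[...,0])>20
    m=((g>-2.5)&~blue).astype(np.uint8); m=cv2.morphologyEx(m,cv2.MORPH_OPEN,cv2.getStructuringElement(2,(29,29)))
    c,_=cv2.findContours(m,cv2.RETR_EXTERNAL,cv2.CHAIN_APPROX_NONE); c=max(c,key=cv2.contourArea)[:,0]
    u=(c+.5)/4-.5+[x,y]; print(n,len(u),circ(plane(n,u,.026)[:,:2],.055,[.47,.115]))
    # block top in tray: bright on black near (.680,-.0128,.045)
    p=proj(n,[[.68,-.0126,.045]])[0].astype(int); s=im[p[1]-25:p[1]+25,p[0]-25:p[0]+25]
    m=cv2.threshold(s.max(-1).clip(0,255).astype(np.uint8),0,255,cv2.THRESH_OTSU)[1]
    for b in blobs(m,80): q=b[0]+p-25; print("block",n,b[1],plane(n,q,.045)[0].round(4),plane(n,q,.03)[0].round(4))
E
```

```text
time: 8.28
eef_pos: [0.4077, -0.1299, 0.1341]
eef_rot: [0.5, 0.5, -0.5, 0.5]
ft_force: [-0.3, -0.2, 0.3]
grip_width: 0.952
[ 0.40773104 -0.12990324  0.13405873]
top 535 (array([0.46951473, 0.11647732]), np.float64(0.0008429352256162648))
block top 492 [0.7215 0.0069 0.045 ] [0.7257 0.0072 0.03  ]
block top 209 [ 0.6775 -0.0142  0.045 ] [ 0.6811 -0.0141  0.03  ]
scene 455 (array([0.47365488, 0.11923761]), np.float64(0.00048089718884367777))
block scene 234 [ 0.6592 -0.0795  0.045 ] [ 0.6538 -0.0846  0.03  ]
block scene 205 [ 0.6126 -0.0041  0.045 ] [ 0.6065 -0.0081  0.03  ]
block scene 281 [ 0.6836 -0.0112  0.045 ] [ 0.6786 -0.0153  0.03  ]
```

```bash
python3 -m handwheel '[[[0.05,0.03,0.001,0,0,0,0],[0.05,0.06,0.001,0,0,0,0],[0.05,0.09,0.001,0,0,0,0],[0.05,0.107,0.001,0,0,0,0],[0.05,0.112,0.001,0,0,0,0],[0.05,0.115,0.001,0,0,0,0],[0.05,0.115,0.001,0,0,0,0]]]' 20
python3 -m handwheel '[[[0.4,0,0,0,0,0,0],[0.4,0,0,0,0,0,0],[0.4,0,0,0,0,0,0],[0.4,0,0,0,0,0,0],[0.4,0,0,0,0,0,0],[0.4,0,0,0,0,0,0]]]'
```

```text
time: 9.17
eef_pos: [0.409, -0.1298, 0.0198]
eef_rot: [0.5, 0.5, -0.5, 0.5]
ft_force: [-1.0, 0.4, 0.1]
grip_width: 0.953
time: 9.67
eef_pos: [0.4092, -0.1301, 0.0204]
eef_rot: [0.5, 0.5, -0.5, 0.501]
ft_force: [0.0, 0.2, 7.7]
grip_width: 0.725
```

```bash
python3 -m handwheel '[[[0.05,0,0,0,0,0,0],[0.05,0,0,0,0,0,0],[0.05,0,0,0,0,0,0],[0.05,0.002,0,0,0,0,0],[0.05,0.0035,0,0,0,0,0],[0.05,0.0035,0,0,0,0,0],[0.05,0.0035,0,0,0,0,0]]]'
python3 -m handwheel '[[[0.2,0,0,0,0,0,0],[0.2,0,0,0,0,0,0],[0.28,0,0,0,0,0,0],[0.28,0,0,0,0,0,0],[0.35,0,0,0,0,0,0],[0.35,0,0,0,0,0,0]]]'
```

```text
time: 10.25
eef_pos: [0.4085, -0.1298, 0.016]
eef_rot: [0.5, 0.5, -0.5, 0.5]
ft_force: [-0.8, 0.5, -0.0]
grip_width: 0.949
time: 10.75
eef_pos: [0.4088, -0.1299, 0.0162]
eef_rot: [0.5, 0.5, -0.5, 0.5]
ft_force: [0.2, 0.0, -0.8]
grip_width: 0.73
```

```bash
python3 -m handwheel '[[[0.4,-0.03,0,0,0,0,0],[0.4,-0.06,0,0,0,0,0],[0.4,-0.09,0,0,0,0,0],[0.4,-0.1,0.008,-0.03,0,0,0],[0.4,-0.1,0.016,-0.063,0,0,0],[0.4,-0.1,0.024,-0.095,0,0,0],[0.4,-0.1,0.032,-0.127,0,0,0],[0.4,-0.1,0.04,-0.16,0,0,0],[0.4,-0.1,0.048,-0.19,0,0,0],[0.4,-0.1,0.056,-0.22,0,0,0],[0.4,-0.1,0.063,-0.248,0,0,0],[0.4,-0.1,0.063,-0.248,0,0,0]]]'
python3 -m handwheel '[[[0.4,0.02,0,0,0,0,0],[0.4,0.04,0,0,0,0,0],[0.4,0.04,0,0,0,0,0],[0.4,0.04,0,0,0,0,0]]]'
cat >> h.py <<'E'
def disc(n,kind,z,near,r,half=30):
    """centre of a disc's face at height z from its colour mask near a world point; r radius"""
    im=np.mean([capture(n).astype(float) for _ in range(3)],0)
    p=proj(n,[near])[0].astype(int); x,y=p-half; s=cv2.resize(im[y:y+2*half,x:x+2*half],None,fx=4,fy=4,interpolation=cv2.INTER_CUBIC)
    hs=cv2.cvtColor(s.clip(0,255).astype(np.uint8),cv2.COLOR_RGB2HSV).astype(int)
    m={"copper":(hs[...,0]<22)&(hs[...,1]>90)&(hs[...,2]>70),"notblue":~((hs[...,0]>100)&(hs[...,0]<130)&(hs[...,1]>110))}[kind]
    m=cv2.morphologyEx(m.astype(np.uint8),cv2.MORPH_OPEN,np.ones((5,5)))
    c,_=cv2.findContours(m,cv2.RETR_EXTERNAL,cv2.CHAIN_APPROX_NONE)
    c=min((k for k in c if cv2.contourArea(k)>600),key=lambda k:np.hypot(*(k[:,0].mean(0)-4*half)))[:,0]
    Q=plane(n,(c+.5)/4-.5+[x,y],z)[:,:2]; return circ(Q,r,Q.mean(0)),len(Q)
E
python3 - <<'E'
from h import *
o=get_obs();p=o['eef_pos'];print(p,o['ft_force'])
zt=p[2]-.0062
for n in("top","scene"): print(n,disc(n,"copper",zt,[p[0],p[1],zt],.034))
print(proj("top",[[p[0],p[1],zt]]),proj("scene",[[p[0],p[1],zt]]))
a=capture("scene")[:,:,::-1];b=capture("top")[:,:,::-1]
cv2.imwrite("pics/s3.png",np.hstack([cv2.resize(a[150:290,310:450],(400,400)),cv2.resize(b[150:290,210:350],(400,400))]))
E
```

```text
time: 11.75
eef_pos: [0.4719, 0.1223, 0.1159]
eef_rot: [0.499, 0.501, -0.498, 0.501]
ft_force: [-1.1, -0.5, -3.5]
grip_width: 0.735
time: 12.08
eef_pos: [0.4702, 0.1178, 0.0754]
eef_rot: [0.499, 0.501, -0.501, 0.499]
ft_force: [-0.2, -0.6, -3.2]
grip_width: 0.732
[0.47020519 0.11784981 0.0753688 ] [-0.22315419 -0.58340388 -3.151225  ]Traceback (most recent call last):
  File "<stdin>", line 4, in <module>
  File "h.py", line 28, in disc
    c=min((k for k in c if cv2.contourArea(k)>600),key=lambda k:np.hypot(*(k[:,0].mean(0)-4*half)))[:,0]
      ~~~^^^^^^^^^^^^^^^^^^^^^^^^^^^^^^^^^^^^^^^^^^^^^^^^^^^^^^^^^^^^^^^^^^^^^^^^^^^^^^^^^^^^^^^^^^
ValueError: min() iterable argument is empty
```

```bash
python3 -m handwheel '[[[0.4,0.015,0.0015,0,0,0,0],[0.4,0.025,0.0015,0,0,0,0],[0.4,0.03,0.0015,0,0,0,0],[0.4,0.032,0.0015,0,0,0,0],[0.4,0.0335,0.0015,0,0,0,0],[0.4,0.0335,0.0015,0,0,0,0]]]'
```

```text
time: 12.73
eef_pos: [0.473, 0.1182, 0.0428]
eef_rot: [0.5, 0.5, -0.5, 0.5]
ft_force: [-0.1, -0.2, -2.1]
grip_width: 0.729
```

```bash
python3 -m handwheel '[[[0.4,0.001,-0.001,0,0,0,0],[0.4,0.001,-0.001,0,0,0,0],[0.2,0.001,-0.001,0,0,0,0],[0.15,0.001,-0.001,0,0,0,0],[0.15,0.001,-0.001,0,0,0,0],[0.15,0.001,-0.001,0,0,0,0],[0.15,-0.02,-0.001,0,0,0,0],[0.15,-0.06,-0.001,0,0,0,0],[0.15,-0.1,-0.001,0,0,0,0],[0.15,-0.1,-0.001,0,0,0,0]]]'
python3 -m handwheel '[[[0.15,0,0.009,0.04,0,0,0],[0.15,0,0.018,0.08,0,0,0],[0.15,0,0.027,0.12,0,0,0],[0.15,0,0.036,0.16,0,0,0],[0.15,0,0.045,0.2,0,0,0],[0.15,0,0.054,0.24,0,0,0],[0.15,0,0.063,0.28,0,0,0],[0.15,0,0.071,0.32,0,0,0],[0.15,0,0.08,0.36,0,0,0],[0.15,0,0.088,0.4,0,0,0],[0.15,0,0.097,0.44,0,0,0],[0.15,0,0.105,0.48,0,0,0]]]'
python3 -m handwheel '[[[0.15,0,0.004,0.02,0,0,0],[0.15,0,0.008,0.043,0,0,0],[0.15,0,0.008,0.043,0,0,0],[0.15,0,0.008,0.043,0,0,0]]]'
python3 - <<'E'
from h import *
o=get_obs();p=o['eef_pos'];print(p,o['ft_force'])
for n in("top","scene"): print(n,"copper",disc(n,"copper",.036 if n=="top" else .035,[.472,.118,.036],.034))
for n in("top","scene"):
    im=np.mean([capture(n).astype(float) for _ in range(3)],0); im=cv2.GaussianBlur(im,(3,3),0)
    x,y,w,h=(185,186,121,60) if n=="top" else (321,192,133,101)
    sub=cv2.resize(im[y:y+h,x:x+w],None,fx=4,fy=4,interpolation=cv2.INTER_CUBIC)
    hs=cv2.cvtColor(sub.clip(0,255).astype(np.uint8),cv2.COLOR_RGB2HSV).astype(int)
    g=(sub[...,1]-sub[...,0])/sub[...,1]*170; blue=(sub[...,2]-sub[...,0])>20
    m=(((g>-2.5)&~blue)|((hs[...,0]<22)&(hs[...,1]>70))).astype(np.uint8); m=cv2.morphologyEx(m,cv2.MORPH_CLOSE,np.ones((13,13))); m=cv2.morphologyEx(m,cv2.MORPH_OPEN,cv2.getStructuringElement(2,(29,29)))
    c,_=cv2.findContours(m,cv2.RETR_EXTERNAL,cv2.CHAIN_APPROX_NONE); c=max(c,key=cv2.contourArea)[:,0]
    print(n,"plate",circ(plane(n,(c+.5)/4-.5+[x,y],.026)[:,:2],.055,[.47,.115]))
a=capture("scene")[:,:,::-1];b=capture("top")[:,:,::-1]
cv2.imwrite("pics/s3.png",np.hstack([cv2.resize(a[180:260,310:400],(450,400)),cv2.resize(b[185:255,235:315],(350,306)).copy()[:0] if 0 else cv2.resize(b[185:255,238:300],(350,400))]))
E
```

```text
time: 13.57
eef_pos: [0.4757, 0.1187, 0.1495]
eef_rot: [0.503, 0.498, -0.496, 0.503]
ft_force: [2.2, 0.1, 0.6]
grip_width: 0.847
time: 14.57
eef_pos: [0.5774, -0.3637, 0.1426]
eef_rot: [0.5, 0.5, -0.5, 0.5]
ft_force: [1.0, -0.4, 0.7]
grip_width: 0.851
time: 14.9
eef_pos: [0.5849, -0.4055, 0.1417]
eef_rot: [0.5, 0.5, -0.5, 0.499]
ft_force: [-0.5, 1.6, -0.4]
grip_width: 0.851
[ 0.58492344 -0.4054635   0.14172736] [-0.46176111  1.58616526 -0.39262834]
top copper ((array([0.46862348, 0.11723784]), np.float64(0.001701455885054326)), 268)
scene copper ((array([0.4750124 , 0.11937598]), np.float64(0.0004048506762285853)), 271)
top plate (array([0.46930571, 0.11672517]), np.float64(0.004300991094094556))
scene plate (array([0.47368941, 0.11907111]), np.float64(0.000844370049070349))
```

View pics/s3.png

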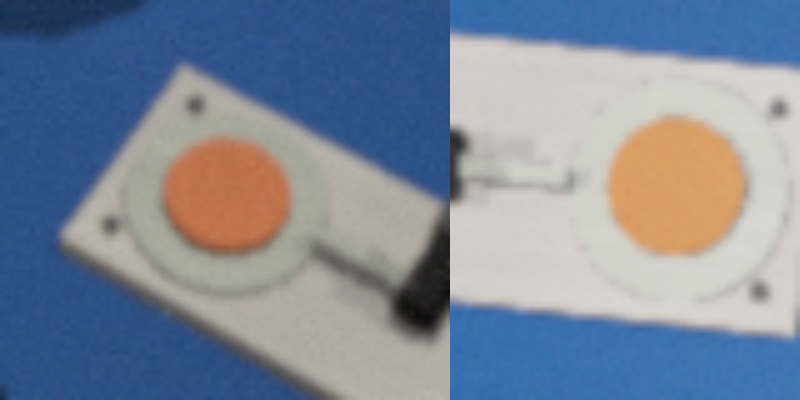

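```bash
python3 -m handwheel '[[[0.15,0.03,-0.001,0,0,0,0],[0.15,0.06,-0.0015,0,0,0,0],[0.15,0.09,-0.0015,0,0,0,0],[0.15,0.11,-0.0015,0,0,0,0],[0.15,0.12,-0.0015,0,0,0,0],[0.15,0.123,-0.0015,0,0,0,0],[0.15,0.123,-0.0015,0,0,0,0]]]' 20
python3 -m handwheel '[[[0.3,0,0,0,0,0,0],[0.3,0,0,0,0,0,0],[0.4,0,0,0,0,0,0],[0.4,0,0,0,0,0,0],[0.45,0,0,0,0,0,0],[0.45,0,0,0,0,0,0],[0.45,0,0,0,0,0,0]]]'
```

```text
time: 16.18
eef_pos: [0.584, -0.4048, 0.0195]
eef_rot: [0.5, 0.5, -0.5, 0.5]
ft_force: [-0.4, 0.1, 0.5]
grip_width: 0.849
time: 16.77
eef_pos: [0.5845, -0.4052, 0.0213]
eef_rot: [0.5, 0.499, -0.5, 0.501]
ft_force: [-1.0, -0.2, 6.0]
grip_width: 0.641
```

```bash
python3 -m handwheel '[[[0.2,0,0,0,0,0,0],[0.2,0,0,0,0,0,0],[0.2,0,0,0,0,0,0],[0.2,0.002,0,0,0,0,0],[0.2,0.003,0,0,0,0,0],[0.2,0.003,0,0,0,0,0],[0.2,0.003,0,0,0,0,0]]]' 20
python3 -m handwheel '[[[0.3,0,0,0,0,0,0],[0.3,0,0,0,0,0,0],[0.35,0,0,0,0,0,0],[0.35,0,0,0,0,0,0],[0.4,0,0,0,0,0,0],[0.4,0,0,0,0,0,0]]]'
```

```text
time: 17.35
eef_pos: [0.5838, -0.4045, 0.0163]
eef_rot: [0.5, 0.501, -0.5, 0.5]
ft_force: [-0.6, -0.3, 0.3]
grip_width: 0.805
time: 17.85
eef_pos: [0.5841, -0.4047, 0.0167]
eef_rot: [0.5, 0.5, -0.5, 0.5]
ft_force: [0.2, -0.0, -0.2]
grip_width: 0.645
```

```bash
python3 -m handwheel '[[[0.4,-0.035,0,0,0,0,0],[0.4,-0.07,0,0,0,0,0],[0.4,-0.105,0,0,0,0,0],[0.4,-0.12,-0.008,-0.038,0,0,0],[0.4,-0.12,-0.016,-0.076,0,0,0],[0.4,-0.12,-0.024,-0.114,0,0,0],[0.4,-0.12,-0.032,-0.152,0,0,0],[0.4,-0.12,-0.04,-0.19,0,0,0],[0.4,-0.12,-0.048,-0.228,0,0,0],[0.4,-0.12,-0.056,-0.266,0,0,0],[0.4,-0.12,-0.064,-0.304,0,0,0],[0.4,-0.12,-0.072,-0.342,0,0,0]]]'
python3 -m handwheel '[[[0.4,0,-0.008,-0.038,0,0,0],[0.4,0,-0.016,-0.076,0,0,0],[0.4,0,-0.024,-0.114,0,0,0],[0.4,0,-0.032,-0.15,0,0,0],[0.4,0,-0.04,-0.181,0,0,0],[0.4,0,-0.04,-0.181,0,0,0],[0.4,0.03,-0.04,-0.181,0,0,0],[0.4,0.06,-0.04,-0.181,0,0,0],[0.4,0.06,-0.04,-0.181,0,0,0],[0.4,0.06,-0.04,-0.181,0,0,0]]]'
```

```text
time: 18.85
eef_pos: [0.5107, -0.0611, 0.1368]
eef_rot: [0.5, 0.5, -0.5, 0.5]
ft_force: [0.7, 1.0, -1.2]
grip_width: 0.65
time: 19.68
eef_pos: [0.4706, 0.1177, 0.076]
eef_rot: [0.499, 0.501, -0.501, 0.499]
ft_force: [0.7, 0.3, -0.8]
grip_width: 0.648
```

```bash
python3 -m handwheel '[[[0.4,0.012,0.001,-0.0005,0,0,0],[0.4,0.018,0.001,-0.0005,0,0,0],[0.4,0.022,0.001,-0.0005,0,0,0],[0.4,0.023,0.001,-0.0005,0,0,0],[0.4,0.0235,0.001,-0.0005,0,0,0],[0.4,0.0235,0.001,-0.0005,0,0,0],[0.4,0.0235,0.001,-0.0005,0,0,0],[0.4,0.0235,0.001,-0.0005,0,0,0]]]'
```

```text
time: 20.35
eef_pos: [0.4726, 0.1187, 0.0536]
eef_rot: [0.5, 0.5, -0.5, 0.5]
ft_force: [-0.5, -0.1, 0.1]
grip_width: 0.648
```

```bash
python3 -m handwheel '[[[0.4,0.001,-0.0005,0,0,0,0],[0.4,0.001,-0.0005,0,0,0,0],[0.3,0.001,-0.0005,0,0,0,0],[0.2,0.001,-0.0005,0,0,0,0],[0.2,0.001,-0.0005,0,0,0,0],[0.2,0.001,-0.0005,0,0,0,0],[0.2,-0.02,-0.0005,0,0,0,0],[0.2,-0.06,-0.0005,0,0,0,0],[0.2,-0.09,-0.0005,0,0,0,0],[0.2,-0.09,-0.0005,0,0,0,0]]]'
python3 -m handwheel '[[[0.15,0,0.001,0.04,0,0,0],[0.15,0,0.002,0.08,0,0,0],[0.15,0,0.003,0.12,0,0,0],[0.15,0,0.004,0.16,0,0,0],[0.15,0,0.005,0.2,0,0,0],[0.15,0,0.006,0.24,0,0,0],[0.15,0,0.007,0.28,0,0,0],[0.15,0,0.008,0.32,0,0,0],[0.15,0,0.009,0.36,0,0,0],[0.15,0,0.01,0.4,0,0,0],[0.15,0,0.011,0.44,0,0,0],[0.15,0,0.012,0.48,0,0,0]]]'
python3 -m handwheel '[[[0.15,0,0.001,0.02,0,0,0],[0.15,0,0.002,0.043,0,0,0],[0.15,0,0.002,0.043,0,0,0],[0.15,0,0.002,0.043,0,0,0]]]'
python3 - <<'E'
from h import *
o=get_obs();p=o['eef_pos'];print(p,o['ft_force'])
for n in("top","scene"):
    try: print(n,"cap",disc(n,"notblue",.016,[.442,-.2506,.016],.028,15))
    except Exception as e: print(e)
a=capture("scene")[:,:,::-1];b=capture("top")[:,:,::-1]
cv2.imwrite("pics/s4.png",np.hstack([cv2.resize(a[180:260,310:400],(450,400)),cv2.resize(b[185:255,238:300],(350,400))]))
E
```

```text
time: 21.18
eef_pos: [0.4751, 0.1191, 0.1486]
eef_rot: [0.503, 0.498, -0.497, 0.503]
ft_force: [1.9, -0.7, 0.2]
grip_width: 0.799
time: 22.18
eef_pos: [0.4839, -0.3632, 0.1426]
eef_rot: [0.5, 0.5, -0.5, 0.5]
ft_force: [-0.2, -0.6, 0.2]
grip_width: 0.847
time: 22.52
eef_pos: [0.4858, -0.405, 0.142]
eef_rot: [0.5, 0.5, -0.5, 0.499]
ft_force: [0.2, -0.0, -0.2]
grip_width: 0.851
[ 0.48584885 -0.40497793  0.14202371] [ 0.19760374 -0.02504118 -0.18594246]
top cap ((array([ 0.44141817, -0.24919925]), np.float64(0.0006910388983350554)), 236)
scene cap ((array([ 0.45009687, -0.2427772 ]), np.float64(0.001012999545920032)), 222)
```

View pics/s4.png

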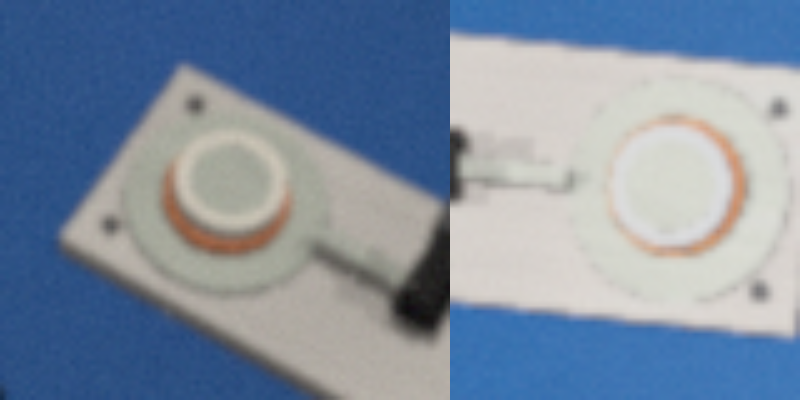

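```bash
python3 -m handwheel '[[[0.15,0.03,0,-0.001,0,0,0],[0.15,0.06,0,-0.001,0,0,0],[0.15,0.09,0,-0.001,0,0,0],[0.15,0.11,0,-0.001,0,0,0],[0.15,0.12,0,-0.001,0,0,0],[0.15,0.124,0,-0.001,0,0,0],[0.15,0.126,0,-0.001,0,0,0],[0.15,0.126,0,-0.001,0,0,0],[0.15,0.126,0,-0.001,0,0,0]]]' 20
python3 -m handwheel '[[[0.3,0,0,0,0,0,0],[0.3,0,0,0,0,0,0],[0.35,0,0,0,0,0,0],[0.35,0,0,0,0,0,0],[0.4,0,0,0,0,0,0],[0.4,0,0,0,0,0,0]]]'
```

```text
time: 23.67
eef_pos: [0.4872, -0.4039, 0.0187]
eef_rot: [0.5, 0.499, -0.5, 0.501]
ft_force: [0.2, 0.5, 0.4]
grip_width: 0.854
time: 24.17
eef_pos: [0.4866, -0.4034, 0.0176]
eef_rot: [0.5, 0.5, -0.5, 0.5]
ft_force: [-1.3, 0.1, 3.1]
grip_width: 0.646
```

```bash
python3 -m handwheel '[[[0.4,-0.035,0,0,0,0,0],[0.4,-0.07,0,0,0,0,0],[0.4,-0.105,0,0,0,0,0],[0.4,-0.12,-0.001,-0.038,0,0,0],[0.4,-0.12,-0.002,-0.076,0,0,0],[0.4,-0.12,-0.003,-0.114,0,0,0],[0.4,-0.12,-0.004,-0.152,0,0,0],[0.4,-0.12,-0.005,-0.19,0,0,0],[0.4,-0.12,-0.006,-0.228,0,0,0],[0.4,-0.12,-0.007,-0.266,0,0,0],[0.4,-0.12,-0.008,-0.304,0,0,0],[0.4,-0.12,-0.009,-0.342,0,0,0]]]'
python3 -m handwheel '[[[0.4,0,-0.001,-0.038,0,0,0],[0.4,0,-0.002,-0.076,0,0,0],[0.4,0,-0.003,-0.114,0,0,0],[0.4,0,-0.004,-0.15,0,0,0],[0.4,0,-0.0055,-0.18,0,0,0],[0.4,0,-0.0055,-0.18,0,0,0],[0.4,0.03,-0.0055,-0.18,0,0,0],[0.4,0.05,-0.0055,-0.18,0,0,0],[0.4,0.05,-0.0055,-0.18,0,0,0],[0.4,0.05,-0.0055,-0.18,0,0,0],[0.4,0.05,-0.0055,-0.18,0,0,0]]]'
```

```text
time: 25.17
eef_pos: [0.4765, -0.0596, 0.1371]
eef_rot: [0.5, 0.5, -0.5, 0.5]
ft_force: [1.5, -0.4, -1.5]
grip_width: 0.645
time: 26.08
eef_pos: [0.4721, 0.1184, 0.088]
eef_rot: [0.5, 0.5, -0.5, 0.5]
ft_force: [1.3, -0.4, -1.0]
grip_width: 0.642
```

```bash
python3 -m handwheel '[[[0.4,0.01,0,0,0,0,0],[0.4,0.015,0,0,0,0,0],[0.4,0.018,0,0,0,0,0],[0.4,0.0195,0,0,0,0,0],[0.4,0.0195,0,0,0,0,0],[0.4,0.0195,0,0,0,0,0],[0.4,0.0195,0,0,0,0,0]]]'
```

```text
time: 26.67
eef_pos: [0.4717, 0.1187, 0.0681]
eef_rot: [0.5, 0.5, -0.5, 0.5]
ft_force: [-0.1, 0.9, -1.8]
grip_width: 0.646
```

```bash
python3 -m handwheel '[[[0.4,0.001,0,0,0,0,0],[0.4,0.001,0,0,0,0,0],[0.3,0.001,0,0,0,0,0],[0.2,0.001,0,0,0,0,0],[0.2,0.001,0,0,0,0,0],[0.2,0.001,0,0,0,0,0],[0.2,-0.02,0,0,0,0,0],[0.2,-0.05,0,0,0,0,0],[0.2,-0.08,0,0,0,0,0],[0.2,-0.08,0,0,0,0,0]]]'
python3 -m handwheel '[[[0.2,0,-0.01,0.03,0,0,0],[0.2,0,-0.02,0.06,0,0,0],[0.2,0,-0.03,0.09,0,0,0],[0.2,0,-0.04,0.12,0,0,0],[0.2,0,-0.05,0.15,0,0,0],[0.2,0,-0.06,0.185,0,0,0],[0.2,0,-0.07,0.22,0,0,0],[0.2,0,-0.07,0.22,0,0,0],[0.2,0,-0.07,0.22,0,0,0]]]'
python3 - <<'E'
from h import *
o=get_obs();p=o['eef_pos'];print(p,o['ft_force'])
for n in("top","scene"):
    try: print(n,"cap",disc(n,"notblue",.016 if n=="top" else .012,[.442,-.2506,.016],.028,20))
    except Exception as e: print(e)
a=capture("scene")[:,:,::-1];b=capture("top")[:,:,::-1]
cv2.imwrite("pics/s5.png",np.hstack([cv2.resize(a[110:290,160:400],(440,330)),cv2.resize(b[100:290,230:440],(365,330))]))
E
```

```text
time: 27.5
eef_pos: [0.4744, 0.119, 0.1527]
eef_rot: [0.502, 0.498, -0.497, 0.502]
ft_force: [1.0, -0.9, 0.6]
grip_width: 0.8
time: 28.25
eef_pos: [0.4012, -0.1029, 0.1475]
eef_rot: [0.501, 0.499, -0.501, 0.499]
ft_force: [0.7, -0.2, 0.1]
grip_width: 0.802
[ 0.40120698 -0.10287121  0.14751613] [ 0.72640762 -0.16943534  0.13896878]
top cap ((array([ 0.41687578, -0.21947727]), np.float64(0.01087770958635752)), 430)
scene cap ((array([ 0.44808681, -0.24447884]), np.float64(0.0011585533290671308)), 218)
```

View pics/s5.png

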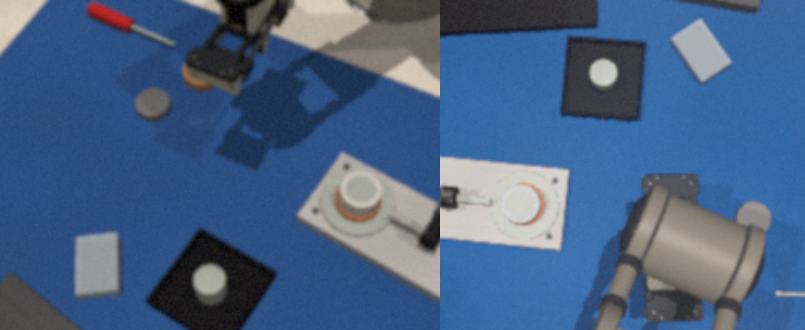

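```bash
python3 - <<'E'
from h import *
im=capture("scene"); hsv=cv2.cvtColor(im,cv2.COLOR_RGB2HSV); H,S,V=[hsv[...,i].astype(int) for i in range(3)]
m=~((H>100)&(H<130)&(S>120)); s=m[145:190,215:262]
for b in blobs(s,40): print(b[0]+[215,145],b[1],b[2])
E
python3 -m handwheel '[[[0.2,0,0.01,0.035,0,0,0],[0.2,0,0.02,0.07,0,0,0],[0.2,0,0.03,0.105,0,0,0],[0.2,0,0.0405,0.1475,0,0,0],[0.2,0,0.0405,0.1475,0,0,0],[0.2,0,0.0405,0.1475,0,0,0]]]'
```

```text
[242.80666667 166.27      ] 300 [18 12 20 19]
time: 29.2
eef_pos: [0.4426, -0.2504, 0.1472]
eef_rot: [0.5, 0.5, -0.5, 0.5]
ft_force: [-0.3, 0.5, 0.1]
grip_width: 0.797
```

Cap is unmoved. Descend and grip.

```bash
python3 -m handwheel '[[[0.2,0.03,0,0,0,0,0],[0.2,0.06,0,0,0,0,0],[0.2,0.09,0,0,0,0,0],[0.2,0.11,0,0,0,0,0],[0.2,0.12,0,0,0,0,0],[0.2,0.127,0,0,0,0,0],[0.2,0.1295,0,0,0,0,0],[0.2,0.1295,0,0,0,0,0],[0.2,0.1295,0,0,0,0,0]]]' 20
python3 -m handwheel '[[[0.3,0,0,0,0,0,0],[0.3,0,0,0,0,0,0],[0.4,0,0,0,0,0,0],[0.4,0,0,0,0,0,0],[0.45,0,0,0,0,0,0],[0.45,0,0,0,0,0,0]]]'
```

```text
time: 29.95
eef_pos: [0.4429, -0.249, 0.0192]
eef_rot: [0.5, 0.5, -0.5, 0.501]
ft_force: [-0.2, 0.0, 0.1]
grip_width: 0.799
time: 30.45
eef_pos: [0.4425, -0.249, 0.0185]
eef_rot: [0.5, 0.5, -0.5, 0.5]
ft_force: [-0.7, 0.4, 3.9]
grip_width: 0.601
```

```bash
python3 -m handwheel '[[[0.45,-0.035,0,0,0,0,0],[0.45,-0.07,0,0,0,0,0],[0.45,-0.105,0,0,0,0,0],[0.45,-0.12,0.003,-0.038,0,0,0],[0.45,-0.12,0.006,-0.076,0,0,0],[0.45,-0.12,0.009,-0.114,0,0,0],[0.45,-0.12,0.012,-0.152,0,0,0],[0.45,-0.12,0.015,-0.19,0,0,0],[0.45,-0.12,0.018,-0.228,0,0,0],[0.45,-0.12,0.021,-0.266,0,0,0],[0.45,-0.12,0.024,-0.304,0,0,0],[0.45,-0.12,0.027,-0.34,0,0,0]]]'
python3 -m handwheel '[[[0.45,0,0.0015,-0.015,0,0,0],[0.45,0,0.002,-0.028,0,0,0],[0.45,0,0.002,-0.028,0,0,0],[0.45,0,0.002,-0.028,0,0,0],[0.45,0.02,0.002,-0.028,0,0,0],[0.45,0.04,0.002,-0.028,0,0,0],[0.45,0.04,0.002,-0.028,0,0,0],[0.45,0.04,0.002,-0.028,0,0,0],[0.45,0.04,0.002,-0.028,0,0,0]]]'
```

```text
time: 31.45
eef_pos: [0.4685, 0.0932, 0.1381]
eef_rot: [0.5, 0.5, -0.5, 0.5]
ft_force: [0.6, 0.5, -0.2]
grip_width: 0.603
time: 32.2
eef_pos: [0.4714, 0.1185, 0.0989]
eef_rot: [0.5, 0.5, -0.5, 0.5]
ft_force: [-0.6, 0.0, -0.5]
grip_width: 0.604
```

```bash
python3 -m handwheel '[[[0.45,0.007,0.0005,0,0,0,0],[0.45,0.012,0.0005,0,0,0,0],[0.45,0.015,0.0005,0,0,0,0],[0.45,0.0165,0.0005,0,0,0,0],[0.45,0.0165,0.0005,0,0,0,0],[0.45,0.0165,0.0005,0,0,0,0],[0.45,0.0165,0.0005,0,0,0,0]]]'
python3 -c "
from h import *
print(get_obs()['eef_pos'],get_obs()['ft_force'])"
```

```text
time: 32.78
eef_pos: [0.4714, 0.1191, 0.0825]
eef_rot: [0.5, 0.5, -0.5, 0.5]
ft_force: [-3.0, -1.2, 7.6]
grip_width: 0.604
[0.47143771 0.11911704 0.08251884] [-2.99196072 -1.19280933  7.57103031]
```

```bash
python3 -m handwheel '[[[0.4,-0.001,0,0,0,0,0],[0.35,-0.001,0,0,0,0,0],[0.25,-0.001,0,0,0,0,0],[0.25,-0.001,0,0,0,0,0],[0.25,-0.001,0,0,0,0,0],[0.25,-0.02,0,0,0,0,0],[0.25,-0.05,0,0,0,0,0],[0.25,-0.09,0,0,0,0,0],[0.25,-0.12,0,0,0,0,0],[0.25,-0.14,0,0,0,0,0],[0.25,-0.14,0,0,0,0,0]]]'
python3 -m handwheel '[[[0.5,0,0.005,-0.035,0,0,0],[0.7,0,0.01,-0.07,0,0,0],[1,0,0.015,-0.105,0,0,0],[1,0,0.02,-0.14,0,0,0],[1,0,0.023,-0.175,0,0,0],[1,0,0.025,-0.202,0,0,0],[1,0,0.025,-0.202,0,0,0],[1,0,0.025,-0.202,0,0,0],[1,0,0.025,-0.202,0,0,0],[1,0,0.025,-0.202,0,0,0]]]'
python3 - <<'E'
from h import *
o=get_obs();p=o['eef_pos'];print(p,o['ft_force'])
a=capture("scene")[:,:,::-1];b=capture("top")[:,:,::-1]
cv2.imwrite("pics/s6.png",np.hstack([cv2.resize(a[170:270,310:420],(440,400),interpolation=cv2.INTER_CUBIC),cv2.resize(b[185:255,238:300],(350,400),interpolation=cv2.INTER_CUBIC)]))
E
```

```text
time: 33.7
eef_pos: [0.4736, 0.1195, 0.2262]
eef_rot: [0.502, 0.498, -0.497, 0.502]
ft_force: [-0.2, -0.2, 0.7]
grip_width: 0.75
time: 34.53
eef_pos: [0.4961, 0.32, 0.2213]
eef_rot: [-0.5, -0.5, 0.5, -0.5]
ft_force: [-0.3, 0.1, 0.8]
grip_width: 0.076
[0.49611343 0.31995899 0.22126009] [-0.32840506  0.12369218  0.78854176]
```

View pics/s6.png

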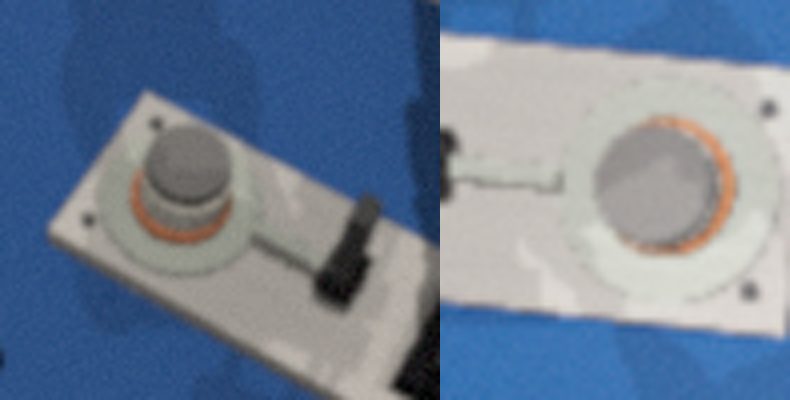

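```bash
cat >> h.py <<'E'
def tri(a,b):
    (e1,d1),(e2,d2)=ray("scene",a),ray("top",b); d1=d1[0]/np.linalg.norm(d1); d2=d2[0]/np.linalg.norm(d2)
    t=np.linalg.lstsq(np.c_[d1,-d2],e2-e1,rcond=None)[0]; p,q=e1+d1*t[0],e2+d2*t[1]; return (p+q)/2,np.linalg.norm(p-q)
E
python3 - <<'E'
from h import *
print("cap",plane("top",[276.26,217.0],.08),plane("scene",[357,210.75],.08),tri([357,210.75],[276.26,217.0]))
print("tip",tri([372.5,229.25],[259.6,217.2]))
u=np.array([.1197,.9928])
for n,c in(("top",[.4695,.1165]),("scene",[.4737,.1191])):
    for z in(.03,.04,.05,.08): print(n,z,proj(n,[[*(np.array(c)+.052*u),z],[*(np.array(c)+.1*u),z]]).round(1).tolist())
E
```

```text
cap [[0.46869589 0.11477183 0.08      ]] [[0.47615381 0.12144418 0.08      ]] (array([0.46885401, 0.11798368, 0.06590986]), np.float64(0.003237725179025395))
tip (array([0.47248428, 0.17074031, 0.01212953]), np.float64(0.0015630680735501442))
top 0.03 [[259.2, 215.8], [242.1, 214.1]]
top 0.04 [[258.6, 215.6], [241.4, 213.8]]
top 0.05 [[258.0, 215.4], [240.6, 213.6]]
top 0.08 [[256.2, 214.7], [238.3, 212.9]]
scene 0.03 [[372.0, 228.4], [388.2, 237.3]]
scene 0.04 [[372.4, 226.6], [388.7, 235.5]]
scene 0.05 [[372.9, 224.8], [389.3, 233.8]]
scene 0.08 [[374.3, 219.3], [391.2, 228.4]]
```

```bash
cat >> h.py <<'E'
def carr(k=6):
    im=np.mean([capture("scene").astype(float) for _ in range(k)],0); np.save(f"im{get_obs()['time']:.1f}.npy",im)
    x,y,w,h=370,190,50,60; s=cv2.resize(im[y:y+h,x:x+w].mean(-1),None,fx=4,fy=4,interpolation=cv2.INTER_CUBIC)
    out=[(((b[0]+.5)/4-.5+[x,y]).round(2),b[1],(b[2]/4).round(1)) for b in blobs(s<55,300)]
    return out
E
python3 -m handwheel '[[[1,0.03,0.0155,0.001,0,0,0],[1,0.06,0.0155,0.001,0,0,0],[1,0.09,0.0155,0.001,0,0,0],[1,0.12,0.0155,0.001,0,0,0],[1,0.14,0.0155,0.001,0,0,0],[1,0.146,0.0155,0.001,0,0,0],[1,0.146,0.0155,0.001,0,0,0],[1,0.146,0.0155,0.001,0,0,0]]]' 20
python3 - <<'E'
from h import *
o=get_obs();print(o['eef_pos'],o['ft_force'],o['grip_width'])
print(carr())
im=np.load(f"im{get_obs()['time']:.1f}.npy")
cv2.imwrite("pics/s7.png",cv2.resize(im[180:290,330:460,::-1],None,fx=5,fy=5,interpolation=cv2.INTER_CUBIC))
E
```

```text
time: 35.3
eef_pos: [0.5125, 0.3201, 0.0768]
eef_rot: [0.5, 0.5, -0.499, 0.5]
ft_force: [-0.3, -0.4, 0.5]
grip_width: 0.007
[0.51245563 0.32008086 0.07680855] [-0.26245339 -0.40998441  0.49797949] 0.006533532793169303
[(array([414.84, 208.82]), np.int32(5109), array([38.2,  0. , 11.8, 37.8])), (array([395.88, 236.49]), np.int32(2455), array([19. , 35.2, 13.2, 21.2])), (array([417.68, 245.49]), np.int32(522), array([45.2, 49.8,  4.8, 10.2]))][ WARN:0@10.186] global loadsave.cpp:1063 imwrite_ Unsupported depth image for selected encoder is fallbacked to CV_8U.
```

View pics/s7.png

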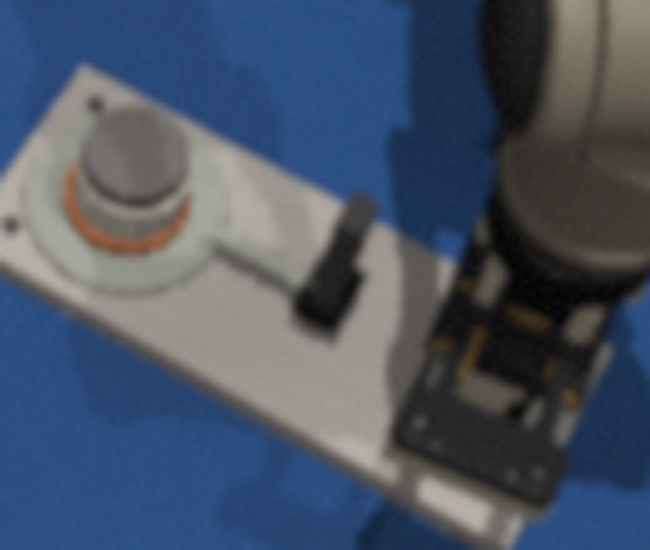

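```bash
python3 -m handwheel '[[[1,0.004,0,0,0,0,0],[1,0.007,0,0,0,0,0],[1,0.008,0,0,0,0,0],[1,0.008,0,0,0,0,0],[1,0.008,0,0,0,0,0]]]'
python3 -m handwheel '[[[1,0.001,0,0,0,0,0],[1,0.001,0,0,0,0,0],[1,0.001,0,0,0,0,0]]]'
python3 -m handwheel '[[[1,0.001,0,0,0,0,0],[1,0.001,0,0,0,0,0],[1,0.001,0,0,0,0,0]]]'
```

```text
time: 36.02
eef_pos: [0.5116, 0.3202, 0.0675]
eef_rot: [0.5, 0.5, -0.5, 0.5]
ft_force: [0.3, 0.8, 1.0]
grip_width: 0.002
time: 36.27
eef_pos: [0.5117, 0.3202, 0.0667]
eef_rot: [0.5, 0.5, -0.5, 0.5]
ft_force: [-0.1, -0.3, 0.4]
grip_width: 0.004
time: 36.52
eef_pos: [0.5117, 0.3202, 0.0657]
eef_rot: [0.5, 0.5, -0.5, 0.5]
ft_force: [-0.4, 0.3, 0.4]
grip_width: 0.008
```

```bash
for i in 1 2; do python3 -m handwheel '[[[1,0.0007,0,0,0,0,0],[1,0.0007,0,0,0,0,0],[1,0.0007,0,0,0,0,0]]]' | grep -E "pos|force"; done
```

```text
eef_pos: [0.5117, 0.3202, 0.065]
ft_force: [-0.8, 0.7, 0.1]
eef_pos: [0.5117, 0.3203, 0.0643]
ft_force: [0.4, 0.1, 0.1]
```

```bash
python3 -m handwheel '[[[1,-0.005,0,0,0,0,0],[1,-0.005,-0.0075,-0.001,0,0,0],[1,-0.005,-0.015,-0.001,0,0,0],[1,-0.003,-0.015,-0.001,0,0,0],[1,-0.003,-0.015,-0.001,0,0,0]]]'| grep -E "pos|force"
for i in 1 2 3; do python3 -m handwheel '[[[1,0.0007,0,0,0,0,0],[1,0.0007,0,0,0,0,0],[1,0.0007,0,0,0,0,0]]]' | grep -E "pos|force"; done
```

```text
eef_pos: [0.4957, 0.3213, 0.0673]
ft_force: [-0.8, 0.6, 0.5]
eef_pos: [0.4968, 0.3213, 0.0672]
ft_force: [-1.3, -0.3, 5.1]
eef_pos: [0.4973, 0.3212, 0.0671]
ft_force: [-1.5, -1.2, 8.5]
eef_pos: [0.4977, 0.3212, 0.067]
ft_force: [-2.4, -2.5, 12.5]
```

```bash
python3 -m handwheel '[[[1,-0.0007,-0.002,0,0,0,0],[1,-0.0006,-0.004,-0.0005,0,0,0],[1,-0.0003,-0.006,-0.0007,0,0,0],[1,0.0001,-0.0075,-0.001,0,0,0],[1,0.0006,-0.009,-0.001,0,0,0],[1,0.0009,-0.01,-0.001,0,0,0]]]'| grep -E "pos|force"
python3 - <<'E'
from h import *
print(get_obs()['eef_pos'],carr()[1])
E
```

```text
eef_pos: [0.488, 0.3224, 0.0661]
ft_force: [-1.5, -1.9, 13.0]
[0.48796138 0.32241941 0.06612439] (array([395.74, 236.8 ]), np.int32(2439), array([19. , 35.2, 13. , 22. ]))
```

```bash
python3 -m handwheel '[[[1,-0.008,0,0,0,0,0],[1,-0.008,0.01,0.001,0,0,0],[1,-0.008,0.018,0.002,0,0,0],[1,-0.003,0.018,0.002,0,0,0],[1,-0.0013,0.018,0.002,0,0,0],[1,-0.0013,0.018,0.002,0,0,0],[1,-0.0016,0.0155,0.0017,0,0,0],[1,-0.0016,0.013,0.0015,0,0,0],[1,-0.0016,0.0105,0.0012,0,0,0],[1,-0.0016,0.008,0.001,0,0,0],[1,-0.0016,0.005,0.0005,0,0,0],[1,-0.0013,0.002,0,0,0,0]]]'| grep -E "pos|force"
python3 - <<'E'
from h import *
print(get_obs()['eef_pos'],carr()[1])
E
```

```text
eef_pos: [0.4902, 0.3222, 0.0667]
ft_force: [0.1, -2.1, 9.4]
[0.49019926 0.32224325 0.06670766] (array([395.44, 237.46]), np.int32(2431), array([18.2, 35.2, 13.8, 23. ]))
```

```bash
python3 -m handwheel '[[[1,-0.008,0,0,0,0,0],[1,-0.008,0.01,0.001,0,0,0],[1,-0.008,0.016,0.002,0,0,0],[1,-0.003,0.016,0.002,0,0,0],[1,0,0.016,0.002,0,0,0],[1,0,0.016,0.002,0,0,0],[1,-0.0003,0.0135,0.0017,0,0,0],[1,-0.0003,0.011,0.0013,0,0,0],[1,-0.0003,0.008,0.001,0,0,0],[1,-0.0003,0.005,0.0006,0,0,0],[1,-0.0003,0.0025,0.0003,0,0,0],[1,0,0,0,0,0,0]]]'| grep -E "pos|force"
python3 - <<'E'
from h import *
print(get_obs()['eef_pos'],carr()[1])
E
```

```text
eef_pos: [0.4915, 0.3226, 0.0669]
ft_force: [5.8, -1.2, 9.2]
[0.49145267 0.32263534 0.06692945] (array([395.44, 237.47]), np.int32(2429), array([18.2, 35.2, 14. , 23. ]))
```

```bash
python3 -m handwheel '[[[1,-0.0003,0.002,0.0003,0,0,0],[1,-0.0003,0.004,0.0005,0,0,0],[1,-0.0003,0.006,0.0007,0,0,0],[1,-0.0003,0.008,0.001,0,0,0],[1,-0.0003,0.01,0.0012,0,0,0],[1,-0.0003,0.012,0.0015,0,0,0],[1,-0.0003,0.014,0.0017,0,0,0],[1,0,0.016,0.002,0,0,0],[1,0.0003,0.018,0.002,0,0,0],[1,0.0003,0.018,0.002,0,0,0]]]'| grep -E "pos|force"
python3 - <<'E'
from h import *
print(get_obs()['eef_pos'],carr()[:2])
E
```

```text
eef_pos: [0.5074, 0.3205, 0.0655]
ft_force: [0.5, -0.1, 6.6]
[0.50737118 0.32052967 0.06547946] [(array([414.97, 209.11]), np.int32(4955), array([38.8,  0. , 11.2, 38.2])), (array([395.71, 236.86]), np.int32(2445), array([18.8, 35.2, 13.5, 22. ]))]
```

```bash
cat >> h.py <<'E'
def lowedge(im):
    g=cv2.GaussianBlur(im.mean(-1),(3,3),0); out=[]
    for c in (392,393,394,395,396):
        col=g[200:262,c]; i=[k for k in range(20,61) if col[k]<75<=col[k+1]]
        out.append(round(200+i[-1]+(75-col[i[-1]])/(col[i[-1]+1]-col[i[-1]]),2) if i else None)
    return out
E
python3 - <<'E'
from h import *
import glob
for f in sorted(glob.glob("im*.npy"),key=lambda s:float(s[2:-4])): print(f,lowedge(np.load(f)))
im=np.load(f); print(im[225:256,394].mean(-1).round(0))
P=np.array([.4718+.118*.1197,.118+.118*.9928]); print(proj("scene",[[*P,z] for z in (.03,.04,.08)]))
E
```

```text
im35.6.npy [np.float64(245.49), np.float64(245.92), np.float64(246.28), np.float64(246.51), np.float64(246.32)]
im39.0.npy [np.float64(245.77), np.float64(246.35), np.float64(246.87), np.float64(247.07), np.float64(246.52)]
im40.3.npy [np.float64(246.89), np.float64(247.49), np.float64(247.95), np.float64(247.93), np.float64(246.83)]
im41.6.npy [np.float64(246.9), np.float64(247.5), np.float64(247.95), np.float64(247.93), np.float64(246.83)]
im42.7.npy [np.float64(245.88), np.float64(246.4), np.float64(246.9), np.float64(247.11), np.float64(246.57)]
[151. 149. 145. 137. 130. 113.  91.  71.  53.  37.  35.  36.  37.  31.
  33.  33.  27.  24.  15.  16.  25.  48.  76. 106. 130. 143. 150. 151.
 150. 150. 150.]
[[394.17564051 239.88212562]
 [394.81417424 238.17917873]
 [397.4708296  231.09397281]]
```

```bash
python3 -m handwheel '[[[1,-0.008,0,0,0,0,0],[1,-0.008,-0.01,-0.001,0,0,0],[1,-0.008,-0.018,-0.002,0,0,0],[1,-0.004,-0.018,-0.002,0,0,0],[1,-0.0002,-0.018,-0.002,0,0,0],[1,-0.0002,-0.018,-0.002,0,0,0]]]'| grep -E "pos|force"
python3 -m handwheel '[[[1,-0.0003,0.002,0.0003,0,0,0],[1,-0.0003,0.004,0.0005,0,0,0],[1,-0.0003,0.006,0.0007,0,0,0],[1,-0.0003,0.008,0.001,0,0,0]]]'| grep -E "pos|force"
python3 -c "
from h import *
carr(); print(get_obs()['eef_pos'],lowedge(np.load(f'im{get_obs()[\"time\"]:.1f}.npy')))"
python3 -m handwheel '[[[1,0,0.002,0.0003,0,0,0],[1,0,0.004,0.0005,0,0,0],[1,0,0.006,0.0007,0,0,0],[1,0,0.008,0.001,0,0,0]]]'| grep -E "pos|force"
python3 -c "
from h import *
carr(); print(get_obs()['eef_pos'],lowedge(np.load(f'im{get_obs()[\"time\"]:.1f}.npy')))"
```

```text
eef_pos: [0.4877, 0.3224, 0.0661]
ft_force: [-3.8, -0.3, 10.9]
eef_pos: [0.497, 0.3213, 0.067]
ft_force: [-2.3, -1.7, 12.4]
[0.4975158  0.32128463 0.06704923] [np.float64(245.44), np.float64(245.87), np.float64(246.21), np.float64(246.42), np.float64(246.21)]
eef_pos: [0.505, 0.3203, 0.0663]
ft_force: [-1.1, -0.0, 5.2]
[0.50534296 0.32027369 0.06617898] [np.float64(245.33), np.float64(245.78), np.float64(246.04), np.float64(246.09), np.float64(245.81)]
```

```bash
cat >> h.py <<'E'
def tm(im,ref="im41.6.npy",box=(385,238,402,253)):
    k=8; U=lambda a:cv2.resize(a.mean(-1).astype(np.float32),None,fx=k,fy=k,interpolation=cv2.INTER_CUBIC)
    x0,y0,x1,y1=box; T=U(np.load(ref)[y0:y1,x0:x1]); S=U(im[y0-20:y1+6,x0-6:x1+10])
    r=cv2.matchTemplate(S,T,cv2.TM_CCOEFF_NORMED); _,m,_,l=cv2.minMaxLoc(r); return (l[0]/k-6,l[1]/k-20,round(m,3))
E
python3 - <<'E'
from h import *
import glob
F=sorted(glob.glob("im*.npy"),key=lambda s:float(s[2:-4]))
for f in F: print(f,tm(np.load(f)),tm(np.load(f),box=(366,222,388,240)))
A=[cv2.resize(np.load(f)[205:260,360:412,::-1].clip(0,255).astype(np.uint8),None,fx=7,fy=7,interpolation=cv2.INTER_CUBIC) for f in ("im41.6.npy",F[-1])]
cv2.imwrite("pics/s8.png",np.hstack(A))
E
```

```text
im35.6.npy (0.625, -1.375, 0.981) (0.375, -1.25, 0.825)
im39.0.npy (0.375, -1.0, 0.987) (0.25, -1.125, 0.949)
im40.3.npy (0.0, 0.0, 0.999) (0.0, 0.0, 0.996)
im41.6.npy (0.0, 0.0, 1.0) (0.0, 0.0, 0.999)
im42.7.npy (0.375, -1.0, 0.988) (0.125, -1.0, 0.862)
im43.9.npy (0.625, -1.5, 0.979) (0.375, -1.375, 0.879)
im44.5.npy (0.625, -1.75, 0.967) (0.25, -1.375, 0.869)
```

View pics/s8.png

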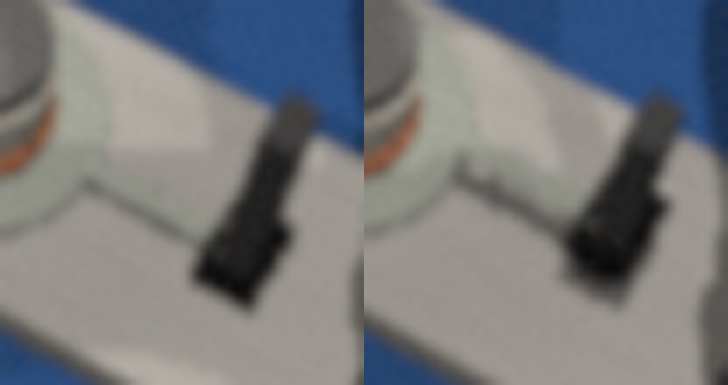

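```bash
cat >> h.py <<'E'
def rep():
    carr(4); im=np.load(f"im{get_obs()['time']:.1f}.npy"); print(get_obs()['eef_pos'].round(4),tm(im))
E
python3 -m handwheel '[[[1,-0.008,0,0,0,0,0],[1,-0.008,-0.01,-0.001,0,0,0],[1,-0.008,-0.017,-0.002,0,0,0],[1,-0.003,-0.016,-0.002,0,0,0],[1,-0.0001,-0.015,-0.0018,0,0,0],[1,-0.0002,-0.013,-0.0016,0,0,0],[1,-0.0003,-0.011,-0.0013,0,0,0],[1,-0.0003,-0.009,-0.001,0,0,0],[1,-0.0001,-0.007,-0.0008,0,0,0],[1,0.0001,-0.005,-0.0006,0,0,0],[1,0.0003,-0.003,-0.0004,0,0,0],[1,0.0007,-0.001,0,0,0,0]]]'| grep -E "pos|force"
python3 -m handwheel '[[[1,0.0008,0.002,0.0002,0,0,0],[1,0.0015,0.0035,0.0004,0,0,0],[1,0.0015,0.0035,0.0004,0,0,0]]]'| grep -E "pos|force"
python3 -c "
from h import *
rep()"
```

```text
eef_pos: [0.5047, 0.3204, 0.0662]
ft_force: [-0.7, -1.0, 9.5]
eef_pos: [0.5091, 0.3198, 0.0646]
ft_force: [2.5, -2.3, 8.3]
[0.509  0.3199 0.0646] (0.875, -1.5, 0.929)
```

```bash
cat >> h.py <<'E'
PL=np.array([.4737,.1191]); U=np.array([.1197,.9928]); XJ=np.array([.9928,-.1197])  # plate centre as the scene camera sees it
def blade(im):
    """mean grey along the blade's near top edge line, as if at height z (mm)"""
    g=im.mean(-1).astype(np.float32); t=np.linspace(.060,.088,40); z=np.arange(.020,.100,.001); out=[]
    for h in z:
        p=proj("scene",np.c_[(PL+.005*XJ+t[:,None]*U),np.full(len(t),h)]).astype(np.float32)
        out.append(np.median(cv2.remap(g,p[None,:,0],p[None,:,1],cv2.INTER_CUBIC)))
    return z*1000,np.array(out)
E
python3 - <<'E'
from h import *
import glob
for f in sorted(glob.glob("im*.npy"),key=lambda s:float(s[2:-4])): 
    z,o=blade(np.load(f)); print(f,o.round(0).astype(int).tolist())
E
```

```text
im35.6.npy [142, 140, 136, 133, 130, 126, 121, 116, 112, 109, 105, 101, 98, 95, 93, 91, 91, 91, 91, 92, 94, 98, 102, 105, 109, 113, 118, 123, 127, 130, 133, 135, 138, 140, 142, 144, 144, 146, 147, 149, 150, 152, 153, 156, 157, 159, 161, 162, 163, 164, 165, 166, 167, 168, 168, 169, 169, 169, 169, 169, 169, 169, 169, 169, 169, 169, 170, 170, 170, 170, 171, 171, 171, 171, 170, 170, 169, 169, 168, 168]
im39.0.npy [141, 138, 136, 132, 128, 124, 120, 115, 110, 106, 102, 99, 96, 94, 93, 93, 94, 96, 100, 103, 107, 112, 116, 120, 124, 128, 131, 134, 137, 139, 140, 141, 141, 142, 142, 142, 142, 142, 143, 143, 143, 144, 144, 145, 146, 146, 147, 147, 148, 148, 149, 149, 149, 150, 151, 152, 153, 154, 156, 157, 159, 161, 163, 164, 166, 167, 169, 169, 169, 170, 170, 171, 171, 171, 171, 171, 170, 170, 169, 169]
im40.3.npy [135, 131, 127, 123, 120, 117, 115, 114, 114, 115, 116, 118, 121, 123, 127, 129, 132, 134, 136, 138, 139, 140, 141, 141, 141, 142, 142, 142, 143, 143, 144, 144, 144, 144, 145, 145, 145, 146, 146, 146, 147, 147, 147, 147, 147, 147, 148, 148, 149, 149, 151, 152, 153, 155, 157, 159, 1
[... 1444 characters left out ...]
 97, 100, 103, 107, 110, 114, 117, 120, 123, 125, 127, 128, 130, 132, 133, 134, 135, 137, 138, 139, 140, 141, 142, 143, 144, 145, 146, 148, 149, 151, 153, 155, 158, 160, 162, 163, 164, 165, 166, 167, 167, 168, 168, 169, 169, 169, 170, 170, 170, 169, 169, 170, 170, 170, 170, 170, 169, 169, 169]
im45.9.npy [146, 145, 143, 142, 140, 137, 135, 131, 128, 123, 119, 114, 110, 107, 104, 100, 98, 97, 96, 96, 97, 99, 102, 107, 111, 116, 121, 126, 130, 136, 140, 145, 149, 152, 154, 156, 157, 158, 158, 157, 155, 154, 151, 149, 147, 145, 144, 143, 142, 142, 142, 142, 142, 142, 142, 142, 143, 143, 144, 146, 148, 150, 152, 153, 156, 157, 159, 161, 163, 164, 165, 167, 168, 168, 169, 169, 169, 169, 169, 168]
```

Run:
```python
from h import *
im=np.load("im45.9.npy"); b=np.mean([capture("top").astype(float) for _ in range(6)],0); np.save("top_a.npy",b)
f=lambda a:np.clip((a-60)*1.7,0,255).astype(np.uint8)[...,::-1]
cv2.imwrite("pics/s9.png",np.hstack([cv2.resize(f(im[205:255,355:405]),(400,400),interpolation=cv2.INTER_CUBIC),cv2.resize(f(b[195:235,220:260]),(400,400),interpolation=cv2.INTER_CUBIC)]))
```

```text
(no output)
```

View pics/s9.png

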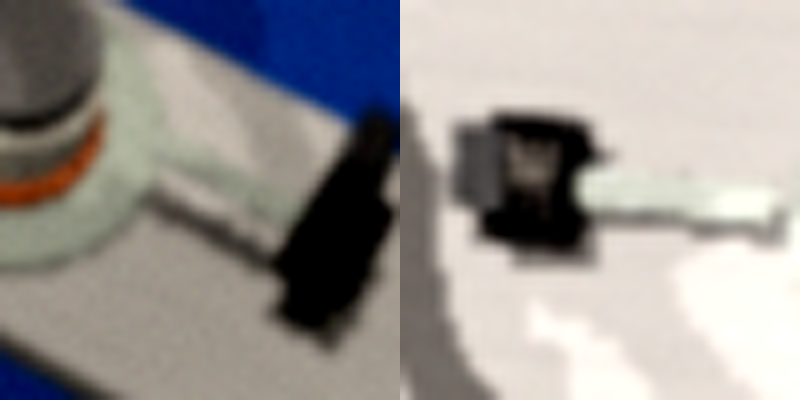

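```bash
cat >> h.py <<'E'
def blade2(im,t=np.linspace(.060,.086,50)):
    """height (mm, scene camera, uncorrected) of the blade's mid-line from its greenish band"""
    g=(170*(im[...,1]-im[...,0])/im[...,1]).astype(np.float32); z=np.arange(.005,.125,.001); out=[]
    for h in z:
        p=proj("scene",np.c_[(PL+t[:,None]*U),np.full(len(t),h)]).astype(np.float32)
        out.append(np.median(cv2.remap(g,p[None,:,0],p[None,:,1],cv2.INTER_LINEAR)))
    o=np.array(out); f=np.convolve(o-np.median(o),np.ones(19)/19,"same"); k=np.argmax(f[10:-10])+10
    w=np.clip(o[max(0,k-16):k+17]-np.percentile(o,40)-1,0,None); zz=z[max(0,k-16):k+17]
    return 1000*z[k],1000*(w*zz).sum()/w.sum(),o.round(1)
E
python3 - <<'E'
from h import *
import glob
for f in sorted(glob.glob("im*.npy"),key=lambda s:float(s[2:-4])): 
    r=blade2(np.load(f)); print(f,r[:2])
print(blade2(np.load("im41.6.npy"))[2].tolist(),r[2].tolist())
E
```

```text
im35.6.npy (np.float64(44.0), np.float64(44.84158008325295))
im39.0.npy (np.float64(40.0), np.float64(39.994432531163206))
im40.3.npy (np.float64(30.000000000000004), np.float64(29.844219919344432))
im41.6.npy (np.float64(29.0), np.float64(29.434739741148903))
im42.7.npy (np.float64(40.0), np.float64(39.886942843393385))
im43.9.npy (np.float64(46.0), np.float64(46.00524682979373))
im44.5.npy (np.float64(52.0), np.float64(51.461158364014466))
im45.9.npy (np.float64(66.0), np.float64(66.28028721066329))
[-5.699999809265137, -5.699999809265137, -5.599999904632568, -5.5, -5.5, -5.300000190734863, -5.099999904632568, -4.800000190734863, -4.5, -4.099999904632568, -3.700000047683716, -3.200000047683716, -2.5999999046325684, -1.899999976158142, -1.2000000476837158, -0.6000000238418579, -0.10000000149011612, 0.30000001192092896, 0.699999988079071, 1.2000000476837158, 1.5, 1.7000000476837158, 1.7999999523162842, 1.7999999523162842, 1.7000000476837158, 1.7000000476837158, 1.600000023841858, 1.5, 1.2999999523162842, 1.0, 0.699999988079071, 0.4000000059604645, -0.0, -0.4000000059604645, -0.899999
[... 2993 characters left out ...]
.800000190734863, -5.800000190734863, -5.800000190734863, -5.699999809265137, -5.699999809265137, -5.599999904632568, -5.599999904632568, -5.599999904632568, -5.599999904632568, -5.599999904632568, -5.599999904632568, -5.599999904632568, -5.5, -5.5, -5.5, -5.599999904632568, -5.699999809265137, -5.900000095367432, -6.0, -6.099999904632568, -6.0, -6.0, -6.0, -6.0, -6.0, -6.0, -6.099999904632568, -6.099999904632568, -6.099999904632568, -6.099999904632568, -6.099999904632568, -6.0, -6.0, -6.0, -5.699999809265137, -5.5, -5.199999809265137]h.py:60: RuntimeWarning: divide by zero encountered in divide
  g=(170*(im[...,1]-im[...,0])/im[...,1]).astype(np.float32); z=np.arange(.005,.125,.001); out=[]
```

```bash
cat >> h.py <<'E'
def rep2(k=8):
    carr(k); im=np.load(f"im{get_obs()['time']:.1f}.npy"); r=blade2(im); print(get_obs()['eef_pos'].round(4),r[:2], [round(float(blade2(im,np.linspace(a,a+.012,30))[1]),1) for a in(.056,.064,.072)])
E
python3 -m handwheel '[[[1,-0.01,0,0,0,0,0],[1,-0.01,-0.01,-0.001,0,0,0],[1,-0.01,-0.0195,-0.002,0,0,0],[1,-0.005,-0.0185,-0.002,0,0,0],[1,-0.0023,-0.0175,-0.002,0,0,0],[1,-0.0024,-0.0155,-0.0018,0,0,0],[1,-0.0025,-0.0135,-0.0016,0,0,0],[1,-0.0025,-0.0115,-0.0013,0,0,0],[1,-0.0023,-0.0095,-0.0011,0,0,0],[1,-0.0021,-0.0075,-0.0009,0,0,0],[1,-0.0019,-0.0055,-0.0006,0,0,0],[1,-0.0015,-0.0035,-0.0004,0,0,0]]]'| grep -E "pos|force"
python3 -c "
from h import *
rep2()" 2>/dev/null
```

```text
eef_pos: [0.5046, 0.3201, 0.0662]
ft_force: [-0.6, -2.6, 10.2]
[0.505  0.3201 0.0662] (np.float64(77.00000000000001), np.float64(77.43206085876314)) [77.3, 77.8, 76.9]
```

```bash
python3 -m handwheel '[[[1,0.0005,0.0012,0.0001,0,0,0],[1,0.001,0.0024,0.0003,0,0,0],[1,0.0012,0.003,0.0004,0,0,0],[1,0.0012,0.003,0.0004,0,0,0]]]'| grep -E "pos|force"
python3 -c "
from h import *
rep2(5)" 2>/dev/null
python3 -m handwheel '[[[1,-0.005,0,0,0,0,0],[1,-0.03,0,0,0,0,0],[1,-0.07,0,0,0,0,0],[1,-0.11,0,0,0,0,0],[1,-0.13,0,0,0,0,0],[1,-0.13,-0.04,0,0,0,0],[1,-0.13,-0.08,0,0,0,0],[1,-0.13,-0.1,-0.01,0,0,0],[1,-0.13,-0.1,-0.02,0,0,0],[1,-0.13,-0.1,-0.02,0,0,0]]]'| grep -E "pos|force"
python3 - 2>/dev/null <<'E'
from h import *
rep2(8)
im=np.load(f"im{get_obs()['time']:.1f}.npy")
b=np.mean([capture("top").astype(float) for _ in range(6)],0)
f=lambda a:np.clip((a-20)*1.3,0,255).astype(np.uint8)[...,::-1]
cv2.imwrite("pics/s10.png",np.hstack([cv2.resize(f(im[170:270,320:420]),(400,400),interpolation=cv2.INTER_CUBIC),cv2.resize(f(b[180:250,230:300]),(400,400),interpolation=cv2.INTER_CUBIC)]))
E
```

```text
eef_pos: [0.5083, 0.3197, 0.0649]
ft_force: [1.9, -2.0, 8.3]
[0.5083 0.3197 0.0649] (np.float64(80.0), np.float64(80.21694934384905)) [80.2, 80.9, 80.0]
eef_pos: [0.406, 0.3413, 0.194]
ft_force: [0.1, -0.0, -0.4]
[0.4073 0.3393 0.1936] (np.float64(80.0), np.float64(80.00675043172612)) [79.7, 80.1, 79.9]
```

View pics/s10.png

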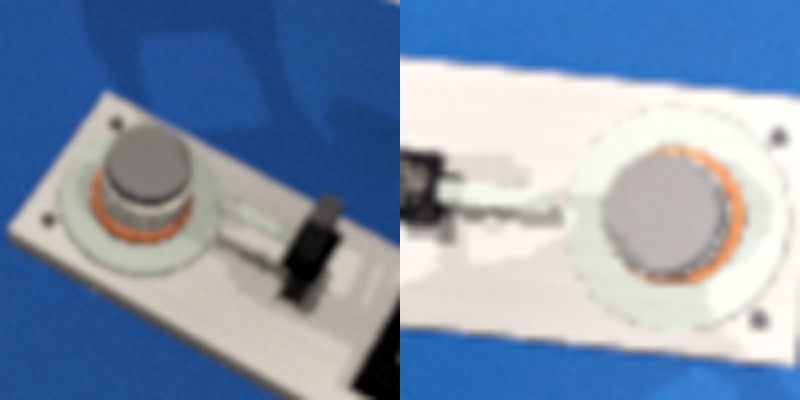

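The pointer reads level at 80.0 mm, from a zero of 29.6 at the 30 mm stop. Before handing in I'll check the tray and the rest of the bench.

Run:
```python
from h import *
a=capture("scene");b=capture("top")
cv2.imwrite("pics/s11.png",np.hstack([cv2.resize(a[:,:,::-1][80:340,70:520],(420,243)),cv2.resize(b[:,:,::-1][80:320,140:520],(380,243))]))
o=get_obs(); print(o["time"],o["ft_force"])
```

```text
49.85 [0.03151024 0.33536719 0.41427837]
```

View pics/s11.png

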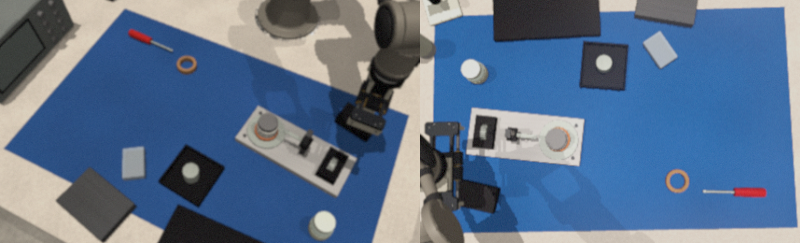

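```bash
python3 -c "
from rig import *
print(sign_off())"
```

```text
the job is handed in; nothing more can be done
None
```

The job is done and handed in at about 50 s, and no verdict was reported. The steel block stands in the tray. The stack on the plate is the copper disc, both white pucks that were on the bench, and the grey end disc on top. I rolled the thumbwheel down to its lower stop first, to get a known zero, then up until the pointer was level. I never touched the pointer.

**Pointer:** the last reading was 80.0 mm, against 80 mm for the stack top from its known thicknesses. The lower stop read 29.6 mm where the true value is 30, so the pointer may really be about 0.4 mm high.

**Stack:** it looks centred on the plate to within 1–2 mm. I could not do better because the two cameras disagree by about 4 mm; I used their average, checked against where the gripper actually closed on things.

**Bench:** the last pictures show the block upright in the tray and the tape, screwdriver, jar, sample box and filter looking unmoved. The end disc was still in place when I picked it up, and nothing seemed to have been knocked.

**Discarded checks:** two early ways of reading the pointer height, from the dark carriage outline and by image matching, gave wrong values. I replaced them with the reading above, taken from the blade itself.

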